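# Lever the jammed lid out of the hardware box

## Robot

A 6-joint arm with a two-finger parallel gripper is mounted at the origin on the work surface. World frame = base frame: x ahead of the robot, y to its left, z up, the work surface at z = 0. Lengths are in mm, angles in rad, forces in N, time in s.
With the tool pointing down it reaches from about 275 to 1000 mm from the base axis. Payload 8.4 kg.
Tool frame: the origin (TCP) lies between the finger pads; the fingertips stand r.nose_length ahead of it and the grasp point (between the pads) lies 8 mm behind it (r.nose_length is the distance from the TCP to the fingertips, in mm); y points along the fingers, x is the direction in which the jaws open and shut, and the axes are right-handed (so a half turn about y gives the same grasp; the last joint's range is limited). The gripper opens to 85 mm and grips with 20 to 120 N. Pads are 22 mm wide; open, the fingers measure 114 mm over their backs; the gripper's body (76 mm by 85 mm) begins 54 mm behind the grasp point. The pads swing forward as they close: fully open they stand 13 mm farther back than shut.
Start: joints at [-0.002, 0.353, 1.633, -0, 1.155, -0.002], TCP at [625.002, -0, 242.281] pointing down, gripper open.
Joint ranges: [-2.63, 2.63], [-0.92, 2.1], [0.06, 2.66], [-1.3, 4.44], [0, 2.69], [-3.02, 3.02]. Speed limits (rad/s): [2.22, 2.22, 2.79, 3.14, 3.14, 3.14].

## Interface

Orientations are given as [roll, pitch, yaw] about the fixed x, y, z axes, in that order (R = Rz(yaw) Ry(pitch) Rx(roll)).
In Python, from rig import r, cams, order gives the robot as it stands. The module is installed in compiled form; this text tells all that it offers.
- The arm moves only by the shell command python3 -m crank 'ROWS' [FORCE]. ROWS is JSON, a list of rows, each a list of 7 numbers: the turn, a rotation vector about the tool's x, y, z in degrees, then the shift along the tool's x, y, z in cm, then the opening, from -1 (shut) to 1 (fully open). A call has exactly 10 rows; each row shifts and turns the pose as measured when the row begins, along the tool's axes as they then stand; what a row does not reach is not made up. A row lasts 1/12 s, in which the tool goes at most 41.7 mm and 7.16 degrees, less where a joint would pass 70% of its speed; a pose out of reach is approached as far as the arm can. A call with a gripper value outside its range is refused whole. The fingers move at their own pace and stop on an object; FORCE is the grip in N (left out, the last holds). Time passes only in rows, so rows that do not move let the fingers close, or fill a call up. It gives the time, the measured TCP pose, the force and the opening at its end, in the units of the state.
- r.sense(): the state, without advancing time (a new reading comes with each control period).
- cams.grab_frame(name): name is "scene" or "side" or "wrist"; returns the picture (384x512x3 uint8, blue, green, red); there is no depth.
- cams.camera_info(name): a dict with "intrinsics" (3x3 intrinsics, pixels), "view" (4x4, takes a point from world to camera coordinates); the wrist camera has in their place "hand_eye" (4x4, takes a point from camera to tool coordinates, whose origin is the TCP and whose axes are the tool frame's). Camera axes: x right, y up, looking along -z (the intrinsics and any distortion apply to the point x, -y, -z); pixel columns grow to the right and rows downward; lengths in mm; the calibration is good to about 2 mm. A picture is of the moment at which its call begins: read the wrist's pose just before it. camera_info takes no time and is no camera call.
- order.sign_off(): hands the job in, once; it reports no verdict.
The state is a dict: "clock": time; "qpos": joint angles; "qvel": joint speeds; "joint_efforts": joint torques, N m; "eef_pos": TCP position; "tcp_rot": TCP orientation; "contact_force": force on the tool from outside, world axes, zero at the start; "wrist_torque": the same for the moment, N m; "opening": opening from 0.0 (shut) to 1.0 (fully open).
Only numpy, scipy, OpenCV 4.12 (cv2) and the standard library are available. Lean on these libraries where they do the work, as an engineer would, in place of code of your own. Each camera call takes 0.05 s, during which the arm holds its last target.

## Task

The wooden lid is jammed flush in the top of the hardware box. With the red pry bar, set in the notch and levered against the notch's steel-faced edge, prise the notch end of the lid up until the lid comes loose; then take the lid off and lay it face up, flat and about centred on the green mat, neither throwing nor dropping it, and leave the bar lying on the bench. Do not knock the glue bottle or the wax tin about.

Things in the scene. Friction and masses are not known exactly. Their poses are not given: they have to be found in the camera images.
- box: Wooden hardware box fixed to the bench, 112 (x) x 164 (y) x 120 mm high. Origin: centre of its underside, z up. The lid sits flush in an opening 70 x 140 mm in its top, on ledges 108 mm up, 2 mm play all round. Its -y wall, 12 mm thick, has the pry notch in its middle: 38 mm wide, open at the top, floor 97 mm up, so an 11 mm high gap leads in under the lid.
- fulcrum (a point): Middle of the outer edge of the notch's steel-faced floor, 82 mm from the box's centre towards its -y and 97 mm above its underside. The bar pivots here when its handle is pressed down. Axes as the box's.
- stop (a point): Inner stop in the box, 34 mm in from the outer face of the notch wall, up to 106 mm high: a blade pushed level into the notch meets it, and then reaches 20 mm under the lid.
- strips (a point): Point midway between two spring-loaded cork strips, one in each long wall, 24 mm long, centred 45 mm from the box's centre towards the notch. They squeeze the lid's sides and hold that end down with about 30 to 40 N. Their tops are 8 mm over the ledges: once the lid's notch edge is levered up about 11 mm they snap in under it and keep it ajar, edge 9 to 10 mm up, with the bar gone.
- lid: Loose pale wooden lid with a blue painted panel on its face: 66 (x) x 136 (y) x 12 mm, about 0.1 kg. Origin: centre of its underside, z out of its face, axes as the box's while it sits in the box. Flush and jammed at the start; when ajar, its -y end stands proud and can be pinched across its 66 mm width.
- lid_edge (a point): Middle of the lower edge of the lid's notch end (68 mm from its origin along its -y).
- bar: Pry bar 195 mm long, about 0.2 kg, lying loose on the bench: red handle 110 mm long, 24 mm wide, 22 mm high, and a flat steel blade 85 mm long, 24 mm wide, 5 mm thick, along the handle's mid-line. Origin: middle of the handle (11 mm above the bench as it lies); x runs towards the blade's tip, y across the width, z up. The centre of mass lies some 27 mm from the origin towards the tip.
- bar_tip (a point): Tip of the bar's blade, at mid-thickness, 140 mm from the bar's origin.
- mat: Green mat, fixed, 150 (x) x 210 (y) x 4 mm thick. Origin: centre of its underside.
- glue: Bystander: white glue bottle, 60 mm in diameter, 170 mm high. Origin: centre of its underside.
- wax: Bystander: wax tin, 84 mm in diameter, 60 mm high. Origin: centre of its underside.
There are look-alikes about, which are no part of the job. What is meant by the box is not orange or yellow, and is the larger of those in its own colour.

How it is judged:
By the outcome, as a careful person would: the job done as asked, in the order asked, and still so for the second after the job is handed in, with the robot touching nothing.
It also fails if it takes over 67 s, if anything falls off the work surface, if the arm or the gripper's body presses on something with over 40 N, if the wrist force passes 120 N, or if a joint passes its speed limit or range.

## Working session

There is one attempt and no reset: what is moved stays moved. The work goes in short steps, Python scripts to look and compute and a shell command to move; the robot and the scene stay as the last step left them, time stands still between calls to the robot, and variables do not carry over. Pictures are saved under pics/ and viewed, and the job is handed in when it is done.

```bash
mkdir -p pics; ls; python3 - <<'E'
from rig import r,cams,order
import cv2,numpy as np
np.set_printoptions(precision=3,suppress=True)
print(r.sense(), r.nose_length)
for n in ["scene","side","wrist"]:
    i=cams.camera_info(n); print(n,i)
    cv2.imwrite(f"pics/{n}0.png",cams.grab_frame(n))
E
```

```text
pics
{'clock': 0.0, 'qpos': array([-0.002,  0.354,  1.634, -0.   ,  1.155, -0.002]), 'qvel': array([ 0.001, -0.001,  0.001, -0.002,  0.   ,  0.   ]), 'joint_efforts': array([ -0.002, -60.524, -34.206,  -0.   ,   0.009,   0.   ]), 'eef_pos': array([624.535,  -0.003, 241.54 ]), 'tcp_rot': array([-1.571,  0.001,  0.   ]), 'contact_force': array([-0.777,  0.305,  0.555]), 'wrist_torque': array([-0.006, -0.012,  0.008]), 'opening': 0.9988566038366827} 11.0
scene {'intrinsics': array([[426.467,   0.   , 259.666],
       [  0.   , 426.467, 188.263],
       [  0.   ,   0.   ,   1.   ]]), 'view': array([[    0.576,     0.817,     0.005,  -288.983],
       [   -0.707,     0.495,     0.505,   342.391],
       [    0.41 ,    -0.294,     0.863, -1535.022],
       [    0.   ,     0.   ,     0.   ,     1.   ]])}
side {'intrinsics': array([[410.642,   0.   , 256.578],
       [  0.   , 410.642, 193.965],
       [  0.   ,   0.   ,   1.   ]]), 'view': array([[    0.745,    -0.667,    -0.021,  -377.427],
       [    0.431,     0.457,     0.778,  -271.601],
       [   -0.509,    -0.589,     0.628, -1107.22 ],
       [    0.   ,     0.   ,     0.   ,     1.   ]])}
wrist {'intrinsics': array([[284.595,   0.   , 259.446],
       [  0.   , 284.595, 189.524],
       [  0.   ,   0.   ,   1.   ]]), 'hand_eye': array([[   1.   ,   -0.001,    0.001,   -0.17 ],
       [   0.001,    0.264,   -0.965, -131.506],
       [   0.001,    0.965,    0.264,   67.737],
       [   0.   ,    0.   ,    0.   ,    1.   ]])}
```

View pics/scene0.png

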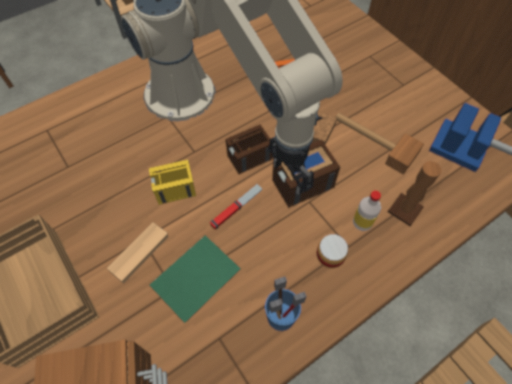

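View pics/side0.png

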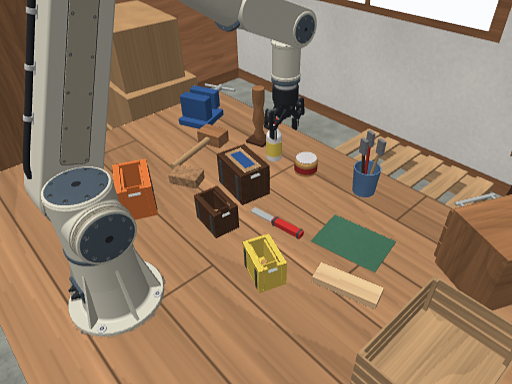

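View pics/wrist0.png

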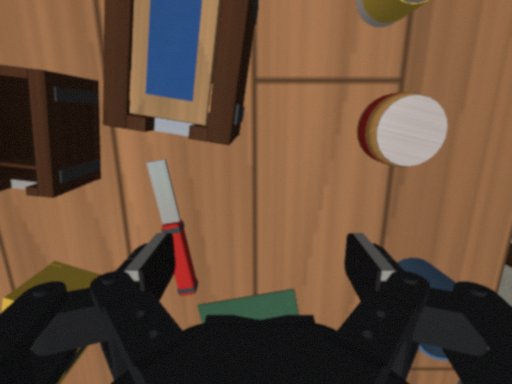

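```bash
cat > h.py <<'E'
from rig import r,cams,order
import cv2,numpy as np
from scipy.spatial.transform import Rotation as Ro
np.set_printoptions(precision=2,suppress=True)
def T(s=None):
    s=s or r.sense(); M=np.eye(4); M[:3,:3]=Ro.from_euler('xyz',s['tcp_rot']).as_matrix(); M[:3,3]=s['eef_pos']; return M
def cam2w(n,M=None):
    i=cams.camera_info(n)
    return i['intrinsics'],(np.linalg.inv(i['view']) if n!='wrist' else M@i['hand_eye'])
def pt(n,u,v,z,M=None):
    K,C=cam2w(n,M); d=C[:3,:3]@np.array([(u-K[0,2])/K[0,0],-(v-K[1,2])/K[1,1],-1]); o=C[:3,3]
    return o+d*(z-o[2])/d[2]
def proj(n,P,M=None):
    K,C=cam2w(n,M); p=(np.linalg.inv(C)@np.append(P,1))[:3]; return np.array([K[0,2]-K[0,0]*p[0]/p[2],K[1,2]+K[1,1]*p[1]/p[2]])
def shot(n,name,crop=None,s=1):
    M=T(); im=cams.grab_frame(n); cv2.imwrite(f'pics/{name}.png',im); np.save(f'pics/{name}.npy',M)
    if crop:
        a,b,c,d=crop; cv2.imwrite(f'pics/{name}_c.png',cv2.resize(im[b:d,a:c],None,fx=s,fy=s,interpolation=cv2.INTER_CUBIC))
    return im,M
E
python3 - <<'E'
from h import *
M=T();np.save('pics/wrist0.npy',M)
for n,u,v,z in [('wrist',105,125,120),('wrist',232,142,120),('wrist',150,163,11),('wrist',186,293,11),('wrist',410,130,60),('scene',332,249,60),('scene',196,278,4),('side',354,243,4)]: print(n,u,v,z,pt(n,u,v,z,M))
im=cv2.imread('pics/side0.png'); cv2.imwrite('pics/side0c.png',cv2.resize(im[130:290,180:400],None,fx=3.5,fy=3.5,interpolation=cv2.INTER_CUBIC))
E
# move up and +y for a better look
python3 -m crank '[[0,0,0,0,-3,2,1],[0,0,0,0,-3,2,1],[0,0,0,0,-3,2,1],[0,0,0,-2,-2,2,1],[0,0,0,-2,0,2,1],[0,0,0,-1,0,2,1],[0,0,0,0,0,0,1],[0,0,0,0,0,0,1],[0,0,0,0,0,0,1],[0,0,0,0,0,0,1]]'
python3 - <<'E'
from h import *
shot('wrist','w1'); shot('scene','s1',(120,110,400,340),2.8); print(T())
E
```

```text
wrist 105 125 120 [489.72  56.53 120.  ]
wrist 232 142 120 [599.82  41.98 120.  ]
wrist 150 163 11 [482.86   3.97  11.  ]
wrist 186 293 11 [ 516.26 -188.67   11.  ]
wrist 410 130 60 [786.17  48.87  60.  ]
scene 332 249 60 [790.17  39.32  60.  ]
scene 196 278 4 [ 626.45 -304.39    4.  ]
side 354 243 4 [ 616.14 -316.27    4.  ]
clock: 0.98
eef_pos: [571.9, 123.8, 353.8]
tcp_rot: [-1.57, 0.008, -0.002]
contact_force: [0.3, -1.0, -0.1]
opening: 1.001
[[  1.    -0.01   0.   571.96]
 [ -0.     0.     1.   123.52]
 [ -0.01  -1.     0.   353.59]
 [  0.     0.     0.     1.  ]]
```

View pics/w1.png

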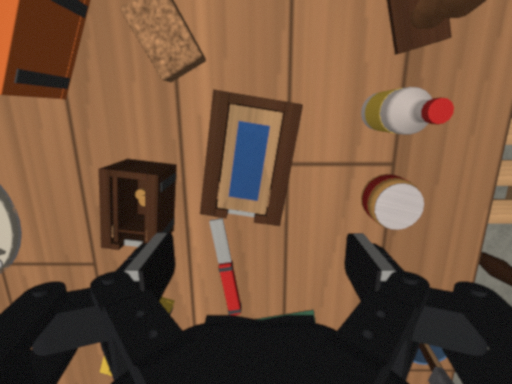

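View pics/s1_c.png

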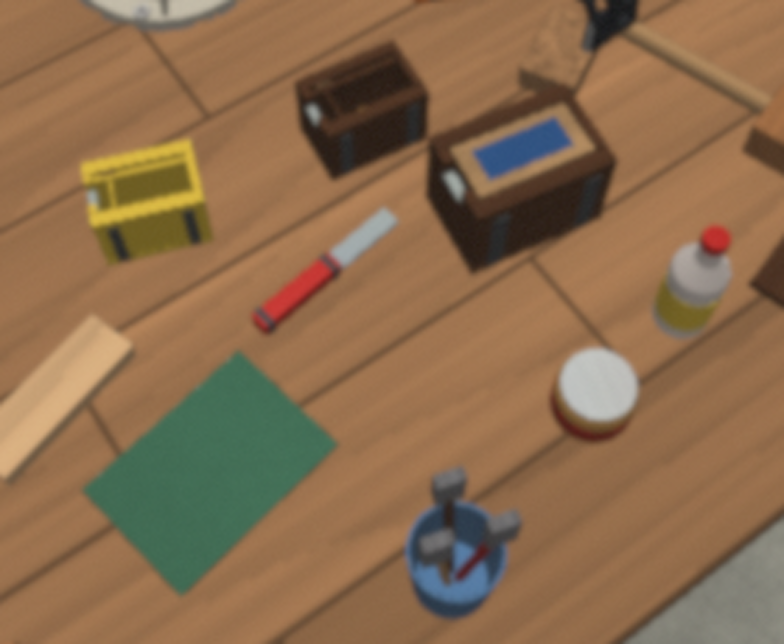

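View pics/side0c.png

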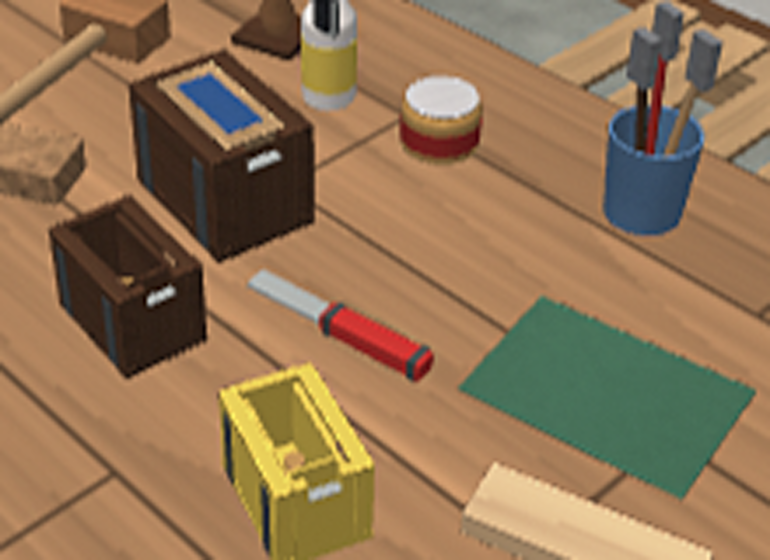

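```bash
python3 - <<'E'
import cv2
im=cv2.imread('pics/w1.png')
cv2.imwrite('pics/w1a.png',cv2.resize(im[80:230,190:310],None,fx=5,fy=4,interpolation=cv2.INTER_CUBIC)[:600])
cv2.imwrite('pics/w1b.png',cv2.resize(im[210:325,190:270],None,fx=5,fy=5,interpolation=cv2.INTER_CUBIC))
E
```

```text
(no output)
```

View pics/w1a.png

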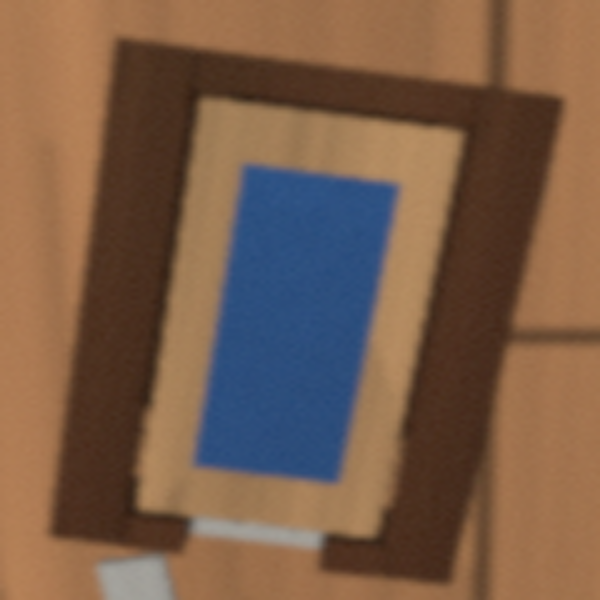

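View pics/w1b.png

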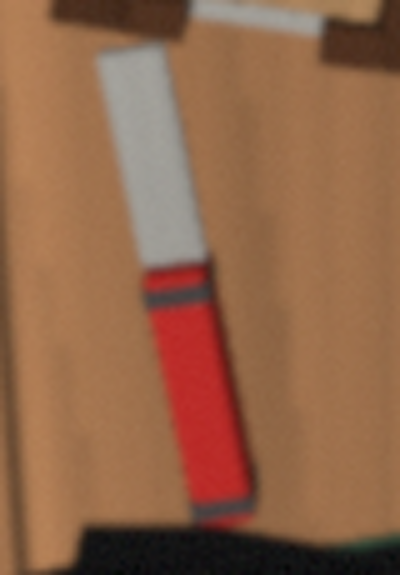

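```bash
cat > fit.py <<'E'
from h import *
from scipy.optimize import least_squares
def fit(obs,x0,z0=0):
    # obs: (cam,u,v,local xyz,M)
    def f(x):
        R=Ro.from_euler('z',x[2]).as_matrix()
        return np.concatenate([proj(n,R@np.array(p)+[x[0],x[1],z0],M)-[u,v] for n,u,v,p,M in obs])
    s=least_squares(f,x0); return s.x,s.fun.reshape(-1,2)
E
python3 - <<'E'
from fit import *
M=np.load('pics/w1.npy')
def S(u,v): return 120+u/2.8,110+v/2.8
def D(u,v): return 180+u/3.5,130+v/3.5
box=[('wrist',213.6,89.8,(-56,82,120),M),('wrist',302.4,104.75,(56,82,120),M),('wrist',280.2,225.5,(56,-82,120),M),('wrist',200.4,214,(-56,-82,120),M)]
b2=[('scene',*S(430,145),(-56,-82,120),None),('scene',*S(568,88),(-56,82,120),None),('scene',*S(614,155),(56,82,120),None),('scene',*S(478,214),(56,-82,120),None)]
b3=[('side',*D(130,86),(-56,82,120),None),('side',*D(222,166),(-56,-82,120),None),('side',*D(313,134),(56,-82,120),None),('side',*D(226,50),(56,82,120),None),('side',*D(222,258),(-56,-82,0),None),('side',*D(313,222),(56,-82,0),None)]
for o in (box,b2,b3,box+b2+b3): x,f=fit(o,[555,115,-.1]); print(x,np.degrees(x[2]),abs(f).max())
bw=[('wrist',209.6,221.4,(140,12,13.5),M),('wrist',222.8,218.8,(140,-12,13.5),M),('wrist',218.4,263,(55,12,13.5),M),('wrist',231.6,262.2,(55,-12,13.5),M),('wrist',229,314.4,(-55,12,22),M),('wrist',240.,313.4,(-55,-12,22),M)]
bs=[('side',*D(248,282),(140,12,13.5),None),('side',*D(266,268),(140,-12,13.5),None)]
bc=[('scene',*S(386,208),(140,12,13.5),None),('scene',*S(398,219),(140,-12,13.5),None)]
for o in (bw,bw[:4],bw[:4]+bs+bc,): x,f=fit(o,[510,-130,1.8]); print('bar',x,np.degrees(x[2]),f.ravel())
mat=[('scene',*S(238,352),(-75,105,4),None),('scene',*S(337,443),(75,105,4),None),('scene',*S(184,594),(75,-105,4),None),('scene',*S(86,490),(-75,-105,4),None)]
ms=[('side',*D(545,297),(75,105,4),None),('side',*D(459,386),(-75,105,4),None),('side',*D(684,498),(-75,-105,4),None),('side',*D(755,393),(75,-105,4),None)]
for o in (mat,ms,mat+ms): x,f=fit(o,[620,-300,0]); print('mat',x,np.degrees(x[2]),abs(f).max())
E
```

```text
[555.75 128.36  -0.15] -8.846367193687728 1.1411087438914933
[556.37 128.4   -0.15] -8.878790630794228 2.651964435627832
[555.23 118.26  -0.15] -8.64744648583647 2.5484655386053987
[556.28 127.4   -0.15] -8.720021388215587 3.8025594348267475
bar [ 512.56 -130.93    1.72] 98.54809544121127 [-0.08 -0.98  0.01 -0.24  0.08 -0.07 -0.36 -0.96 -0.47  1.56  0.83  1.05]
bar [ 512.88 -132.01    1.72] 98.66602118496053 [-0.03 -0.38  0.05  0.34  0.22  0.47 -0.24 -0.43]
bar [ 512.6  -132.38    1.72] 98.35281696283364 [ 0.24 -0.27  0.33  0.52  0.23  0.6  -0.22 -0.24 -1.25 -0.8  -1.68 -0.53
 -0.96  0.26  0.08  1.18]
mat [ 622.45 -302.06    0.2 ] 11.452566206959307 1.4357080999594132
mat [ 621.42 -310.74    0.18] 10.290076094217168 1.311380393893785
mat [ 622.78 -305.63    0.19] 11.005143767879806 2.5475200005276974
```

```bash
cat >> h.py <<'E'
def go(pos,yaw,pitch=0):
    """target: tool z along world yaw(deg), pitch = tip-up deg; prints delta in tool axes. rotate first, then shift in final axes / or shift in current axes"""
    s=r.sense(); M=T(s); a=np.radians(yaw); f=np.array([np.cos(a),np.sin(a),0]); d=np.array([0,0,-1.])
    p=np.radians(pitch); z=f*np.cos(p)-d*np.sin(p); y=d*np.cos(p)+f*np.sin(p); x=np.cross(y,z)
    R=np.stack([x,y,z],1); rv=Ro.from_matrix(M[:3,:3].T@R).as_rotvec(degrees=True); dw=np.array(pos)-M[:3,3]
    print('t',s['clock'],'pos',M[:3,3],'F',s['contact_force'],'open',s['opening'])
    print(' turn',rv,' shift_now cm',M[:3,:3].T@dw/10,' shift_after cm',R.T@dw/10)
E
python3 - <<'E'
from h import *
go([511.2,-121.8,130],98.4)
print('yellow',pt('scene',120+185/2.8,110+180/2.8,80))
E
```

```text
t 1.0833 pos [571.96 123.52 353.59] F [-0.66 -0.21 -0.72] open 1.0013518079801738
 turn [-0.05 -8.54 -0.45]  shift_now cm [ -5.84  22.4  -24.55]  shift_after cm [ -9.59  22.36 -23.38]
yellow [ 363.16 -170.37   80.  ]
```

```bash
python3 -m crank '[[0,0,0,-0.6,1,-3,0.4],[0,0,0,-0.6,1.5,-3,0.4],[0,0,0,-0.6,2.3,-2.8,0.4],[0,0,0,-0.6,2.3,-2.8,0.4],[0,0,0,-0.6,2.5,-2.6,0.4],[0,0,0,-0.6,2.5,-2.6,0.4],[0,0,0,-0.6,2.5,-2.6,0.4],[0,0,0,-0.6,2.5,-2.5,0.4],[0,0,0,-0.6,2.5,-2.5,0.4],[0,0,0,-0.4,1.5,-0.2,0.4]]' 
python3 -m crank '[[0,-4.3,0,0,0.2,0,0.4],[0,-4.3,0,0,0,0,0.4],[0,0,0,0,0,0,0.4],[0,0,0,0,0,0,0.4],[0,0,0,0,0,0,0.4],[0,0,0,0,0,0,0.4],[0,0,0,0,0,0,0.4],[0,0,0,0,0,0,0.4],[0,0,0,0,0,0,0.4],[0,0,0,0,0,0,0.4]]'
python3 - <<'E'
from h import *
go([511.2,-121.8,130],98.4)
shot('wrist','w2')
E
```

```text
clock: 1.92
eef_pos: [514.6, -136.9, 135.8]
tcp_rot: [-1.57, -0.002, -0.006]
contact_force: [0.0, -0.2, 0.1]
opening: 0.701
clock: 2.75
eef_pos: [510.8, -142.1, 128.2]
tcp_rot: [-1.567, 0.007, 0.133]
contact_force: [-0.4, 0.4, -0.6]
opening: 0.702
t 2.75 pos [ 510.8  -142.06  128.17] F [-0.39  0.43 -0.58] open 0.7015982340735275
 turn [-0.21 -0.8  -0.38]  shift_now cm [ 0.31 -0.18  2.  ]  shift_after cm [ 0.34 -0.18  2.  ]
```

View pics/w2.png

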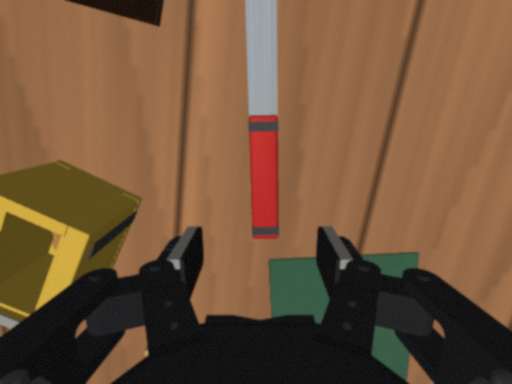

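```bash
python3 - <<'E'
from fit import *
M=np.load('pics/w2.npy')
o=[('wrist',248.5,115,(55,12,22),M),('wrist',278,115,(55,-12,22),M),('wrist',252.5,238,(-55,12,22),M),('wrist',279,238,(-55,-12,22),M)]
x,f=fit(o,[512,-131,1.7]); print(x,np.degrees(x[2]),f.ravel())
yaw=np.degrees(x[2]); g=x[:2]+10*np.array([np.cos(x[2]),np.sin(x[2])])
go([*g,14],yaw)
E
```

```text
[ 512.66 -130.32    1.73] 98.97686295264259 [-0.06 -0.63  0.14 -1.35 -0.01  1.5  -0.09  1.02]
t 2.8 pos [ 510.81 -142.03  128.2 ] F [-0.33 -1.04  0.88] open 0.7010524592181788
 turn [-0.21 -1.37 -0.37]  shift_now cm [ 0.39 11.42  2.1 ]  shift_after cm [ 0.36 11.42  2.13]
```

```bash
python3 -m crank '[[-0.2,-1.4,-0.4,0.3,2,1,0.2],[0,0,0,0,2.2,1.1,0.2],[0,0,0,0,2.2,0,0.2],[0,0,0,0,2.2,0,0.2],[0,0,0,0,1.2,0,0.2],[0,0,0,0,0,0,0.2],[0,0,0,0,0,0,0.2],[0,0,0,0,0,0,0.2],[0,0,0,0,0,0,0.2],[0,0,0,0,0,0,0.2]]' 
python3 - <<'E'
from h import *
go([511.2,-120.5,14],98.9)
E
```

```text
clock: 3.63
eef_pos: [514.9, -120.3, 31.0]
tcp_rot: [-1.574, -0.009, 0.158]
contact_force: [-0.4, 0.1, 0.1]
opening: 0.602
t 3.6333 pos [ 514.92 -120.3    30.98] F [-0.38  0.06  0.05] open 0.6016548052854734
 turn [0.21 0.17 0.51]  shift_now cm [-0.39  1.69  0.04]  shift_after cm [-0.37  1.7   0.04]
```

```bash
python3 -m crank '[[0,0,0.5,-0.35,1,0,0.2],[0,0,0,0,0.6,0,0.2],[0,0,0,0,0,0,0.2],[0,0,0,0,0,0,0.2],[0,0,0,0,0,0,0.2],[0,0,0,0,0,0,0.2],[0,0,0,0,0,0,0.2],[0,0,0,0,0,0,0.2],[0,0,0,0,0,0,0.2],[0,0,0,0,0,0,0.2]]' 
python3 - <<'E'
from h import *
go([511.2,-120.5,14],98.9)
E
```

```text
clock: 4.47
eef_pos: [512.8, -121.5, 15.5]
tcp_rot: [-1.576, -0.003, 0.158]
contact_force: [-0.5, 0.3, 0.9]
opening: 0.603
t 4.4667 pos [ 512.8  -121.53   15.51] F [-0.47  0.3   0.92] open 0.6029700027199401
 turn [0.3  0.15 0.18]  shift_now cm [-0.14  0.15  0.13]  shift_after cm [-0.14  0.15  0.13]
```

```bash
python3 -m crank '[[0,0,0,-0.1,0.05,0,-1],[0,0,0,0,0,0,-1],[0,0,0,0,0,0,-1],[0,0,0,0,0,0,-1],[0,0,0,0,0,0,-1],[0,0,0,0,0,0,-1],[0,0,0,0,0,0,-1],[0,0,0,0,0,0,-1],[0,0,0,0,0,0,-1],[0,0,0,0,0,0,-1]]' 100
python3 - <<'E'
from h import *
go([511.2,-120.5,120],98.9)
E
```

```text
clock: 5.3
eef_pos: [511.7, -121.7, 15.6]
tcp_rot: [-1.576, -0.003, 0.158]
contact_force: [-0.5, -0.7, 0.6]
opening: 0.255
t 5.3 pos [ 511.72 -121.69   15.57] F [-0.46 -0.69  0.61] open 0.2545444882261175
 turn [0.3  0.15 0.18]  shift_now cm [  0.   -10.44   0.07]  shift_after cm [ -0.03 -10.44   0.13]
```

```bash
python3 -m crank '[[0,0,0,0,-1.5,-0.3,-1],[0,0,0,0,-2,-0.5,-1],[0,0,0,0,-2,-0.5,-1],[0,0,0,0,-2,0,-1],[0,0,0,0,-1.5,0,-1],[0,6,0,0,-0.2,0,-1],[0,6,0,0,0,0,-1],[0,5.7,0,0,0,0,-1],[0,0,0,0,0,0,-1],[0,0,0,0,0,0,-1]]' 
python3 -m crank '[[0,0,0,0,0,0,-1],[0,0,0,0,0,0,-1],[0,0,0,0,0,0,-1],[0,0,0,0,0,0,-1],[0,0,0,0,0,0,-1],[0,0,0,0,0,0,-1],[0,0,0,0,0,0,-1],[0,0,0,0,0,0,-1],[0,0,0,0,0,0,-1],[0,0,0,0,0,0,-1]]' 
python3 - <<'E'
from h import *
go([519,-111.7,107],81.2)
shot('wrist','w3'); shot('side','sd3',(200,110,330,230),5); shot('scene','sc3',(200,110,350,240),5)
E
```

```text
clock: 6.13
eef_pos: [511.0, -134.2, 109.9]
tcp_rot: [-1.575, 0.0, -0.161]
contact_force: [0.3, 0.8, -2.7]
opening: 0.255
clock: 6.97
eef_pos: [510.0, -134.0, 108.5]
tcp_rot: [-1.574, 0.003, -0.15]
contact_force: [0.1, 0.5, -2.7]
opening: 0.25
t 6.9667 pos [ 510.04 -133.96  108.55] F [ 0.11  0.52 -2.65] open 0.24974660958568837
 turn [ 0.2   0.2  -0.19]  shift_now cm [0.55 0.15 2.34]  shift_after cm [0.54 0.15 2.34]
```

View pics/w3.png

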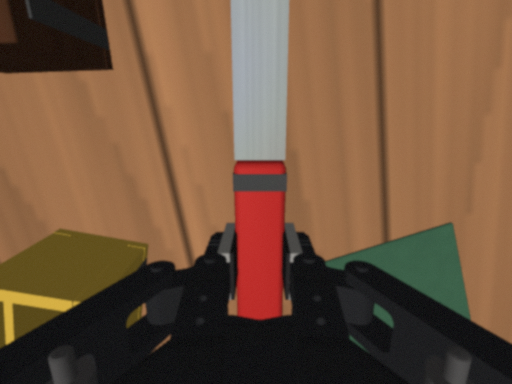

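View pics/sd3_c.png

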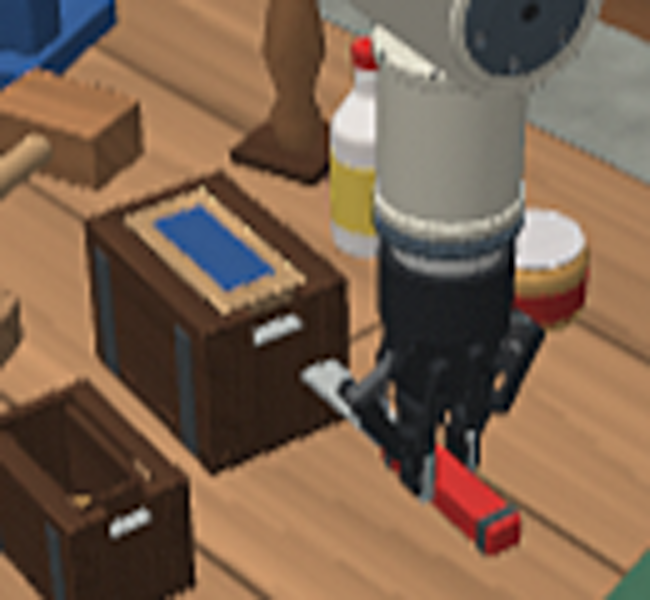

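View pics/sc3_c.png

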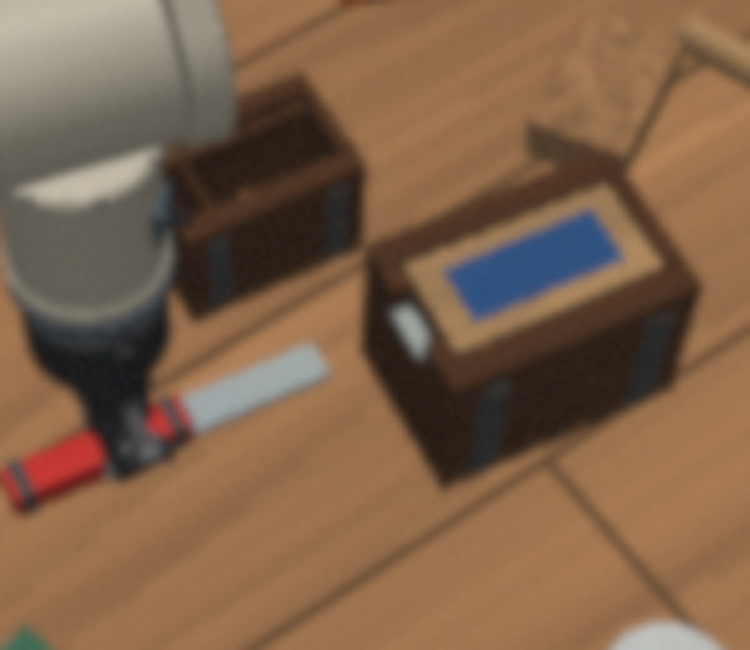

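```bash
python3 - <<'E'
from h import *
M=np.load('pics/w3.npy')
tip=lambda s:(M@np.array([s*12,4.6-2.5,131.4,1]))[:3]
print(tip(0))
a=np.radians(-8.8);u=np.array([np.cos(a),np.sin(a),0]);v=np.array([-np.sin(a),np.cos(a),0]);c=np.array([556.2,128.4,0])
B=lambda x,y,z:c+u*x+v*y+[0,0,z]
for n,ox,oy in (('scene',200,110),('side',200,110)):
    f=lambda P:(proj(n,P)-[ox,oy])*5
    print(n,'tipL',f(tip(-1)),'tipR',f(tip(1)),'notch floor outer L',f(B(-19,-82,97)),'R',f(B(19,-82,97)),'inner L',f(B(-19,-70,97)),'R',f(B(19,-70,97)),'top corners',f(B(-56,-82,120)),f(B(56,-82,120)),f(B(56,82,120)),f(B(-56,82,120)))
E
```

```text
[529.69  -4.04 105.99]
scene tipL [312.21 341.93] tipR [331.1  374.01] notch floor outer L [392.01 314.68] R [422.47 364.49] inner L [410.09 307.07] R [440.74 356.67] top corners [364.37 245.67] [455.74 394.06] [704.7  286.05] [606.23 146.21]
side tipL [294.68 367.38] tipR [325.97 354.43] notch floor outer L [249.1  338.35] R [297.62 318.82] inner L [239.36 329.39] R [287.7  310.08] top corners [199.09 329.16] [343.69 271.95] [214.15 164.12] [ 76.33 213.47]
```

```bash
python3 -m crank '[[0.1,0.2,-0.2,0.55,0.15,0,-1],[0,0,0,0,0,0,-1],[0,0,0,0,0,1,-1],[0,0,0,0,0,1,-1],[0,0,0,0,0,1,-1],[0,0,0,0,0,0.6,-1],[0,0,0,0,0,0,-1],[0,0,0,0,0,0,-1],[0,0,0,0,0,0,-1],[0,0,0,0,0,0,-1]]' 
python3 - <<'E'
from h import *
a=np.radians(81.2)
p=np.array([556.2,128.4,0])-np.array([np.cos(a),np.sin(a),0])*(48+131.4); p[2]=106.6
go(p,81.2)
shot('side','sd4',(200,110,330,230),5); shot('scene','sc4',(200,110,350,240),5)
E
```

```text
clock: 7.95
eef_pos: [522.3, -94.1, 106.8]
tcp_rot: [-1.572, -0.001, -0.152]
contact_force: [-0.4, 0.4, -2.1]
opening: 0.25
t 7.95 pos [522.33 -94.08 106.79] F [-0.36  0.44 -2.06] open 0.2503955137881919
 turn [0.08 0.08 0.04]  shift_now cm [-0.05  0.01  4.56]  shift_after cm [-0.06  0.02  4.56]
```

View pics/sd4_c.png

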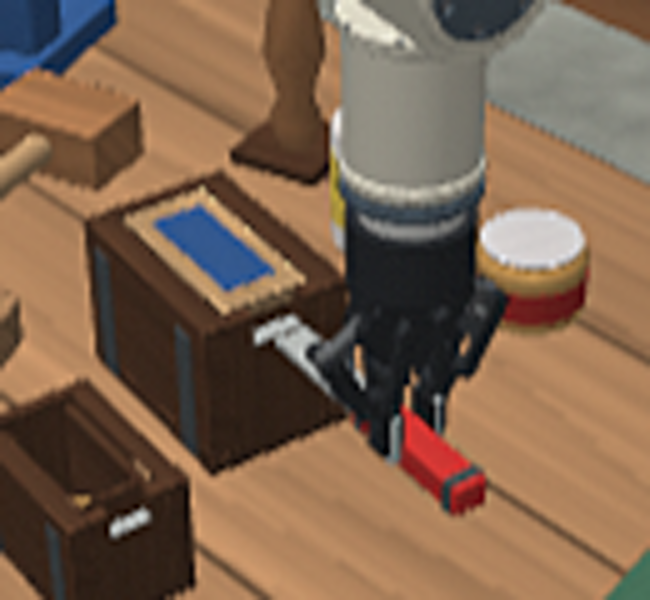

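View pics/sc4_c.png

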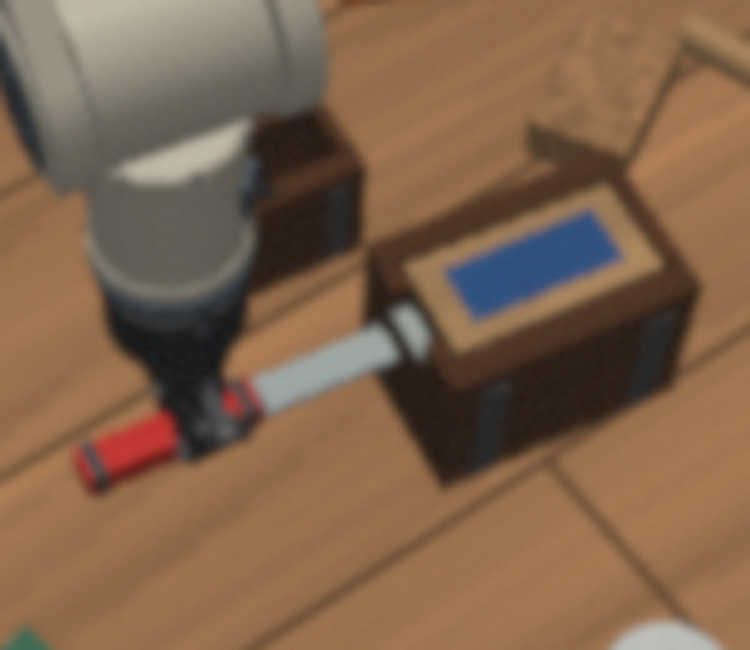

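```bash
python3 -m crank '[[0,0,0,0,0,0.8,-1],[0,0,0,0,0,0.8,-1],[0,0,0,0,0,0.8,-1],[0,0,0,0,0,0.7,-1],[0,0,0,0,0,0.5,-1],[0,0,0,0,0,0.3,-1],[0,0,0,0,0,0,-1],[0,0,0,0,0,0,-1],[0,0,0,0,0,0,-1],[0,0,0,0,0,0,-1]]' 
python3 - <<'E'
from h import *
a=np.radians(81.2)
p=np.array([556.2,128.4,0])-np.array([np.cos(a),np.sin(a),0])*(48+131.4); p[2]=106.6
go(p,81.2)
shot('side','sd5',(200,110,330,230),5)
E
```

```text
clock: 8.88
eef_pos: [528.9, -51.5, 106.7]
tcp_rot: [-1.572, -0.001, -0.153]
contact_force: [-0.5, 0.5, -2.0]
opening: 0.256
t 8.8833 pos [528.89 -51.5  106.74] F [-0.51  0.49 -1.95] open 0.2560260489817032
 turn [0.08 0.04 0.04]  shift_now cm [-0.05  0.01  0.26]  shift_after cm [-0.05  0.01  0.26]
```

View pics/sd5_c.png

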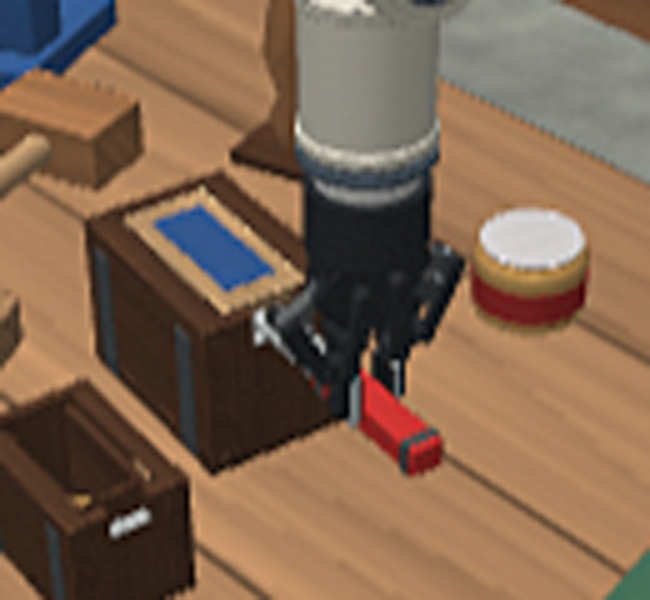

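```bash
python3 -m crank '[[0,0,0,0,0,0.2,-1],[0,0,0,0,0,0.1,-1],[0,0,0,0,0,0.1,-1],[0,0,0,0,0,0,-1],[0,0,0,0,0,0,-1],[0,0,0,0,0,0,-1],[0,0,0,0,0,0,-1],[0,0,0,0,0,0,-1],[0,0,0,0,0,0,-1],[0,0,0,0,0,0,-1]]' 
python3 - <<'E'
from h import *
a=np.radians(81.2)
p=np.array([556.2,128.4,0])-np.array([np.cos(a),np.sin(a),0])*(48+131.4); p[2]=106.6
go(p,81.2)
E
```

```text
clock: 9.77
eef_pos: [529.4, -48.1, 106.7]
tcp_rot: [-1.572, -0.001, -0.154]
contact_force: [0.0, 0.3, -2.1]
opening: 0.257
t 9.7667 pos [529.37 -48.13 106.72] F [ 0.04  0.27 -2.12] open 0.25719355137850025
 turn [ 0.09 -0.05  0.03]  shift_now cm [-0.05  0.01 -0.08]  shift_after cm [-0.05  0.01 -0.08]
```

```bash
python3 -m crank '[[0,0,0,0,0,0.15,-1],[0,0,0,0,0,0.1,-1],[0,0,0,0,0,0.1,-1],[0,0,0,0,0,0,-1],[0,0,0,0,0,0,-1],[0,0,0,0,0,0,-1],[0,0,0,0,0,0,-1],[0,0,0,0,0,0,-1],[0,0,0,0,0,0,-1],[0,0,0,0,0,0,-1]]' 
python3 - <<'E'
from h import *
a=np.radians(81.2)
p=np.array([556.2,128.4,0])-np.array([np.cos(a),np.sin(a),0])*(48+131.4); p[2]=106.6
go(p,81.2)
shot('scene','sc5',(200,110,350,240),5)
E
```

```text
clock: 10.6
eef_pos: [529.7, -48.1, 106.9]
tcp_rot: [-1.578, -0.001, -0.153]
contact_force: [-0.2, -0.5, -1.5]
opening: 0.253
t 10.6 pos [529.7  -48.14 106.91] F [-0.17 -0.48 -1.5 ] open 0.25323951699517144
 turn [0.42 0.06 0.07]  shift_now cm [-0.08  0.03 -0.09]  shift_after cm [-0.08  0.03 -0.09]
```

View pics/sc5_c.png

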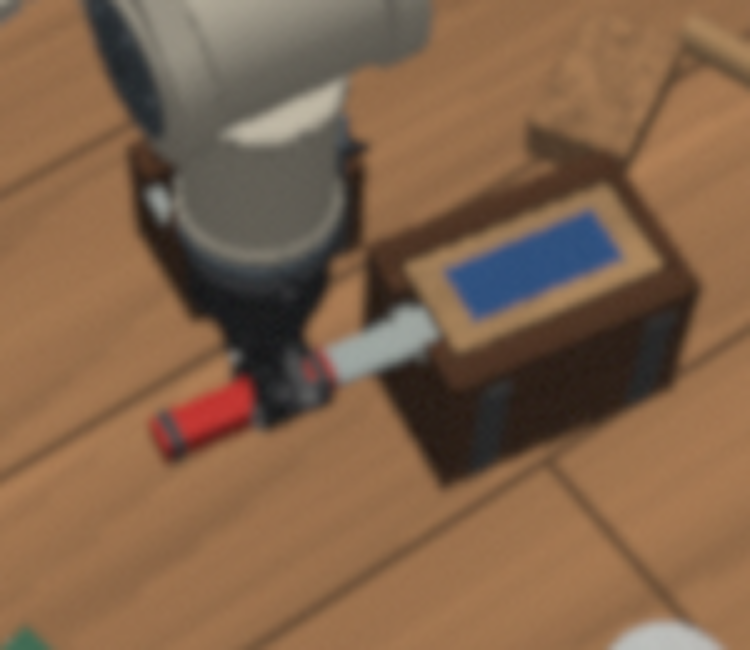

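```bash
cat >> h.py <<'E'
a_=np.radians(81.2); F_=np.array([556.2,128.4,0])-82*np.array([np.cos(a_),np.sin(a_),0])+[0,0,97]
def piv(th,dx=-97.,h=7.1,yaw=81.2):
    a=np.radians(yaw); p=np.radians(th); f=np.array([np.cos(a),np.sin(a),0]); up=np.array([0,0,1.])
    b=f*np.cos(p)+up*np.sin(p); n=up*np.cos(p)-f*np.sin(p); P=F_+b*dx+n*h
    print('target',P); go(P,yaw,th); M=T(); print(' pitch now',np.degrees(np.arcsin(M[2,2])),'qpos',r.sense()['qpos'], 'tau',r.sense()['wrist_torque'])
E
python3 -m crank '[[0,0,0,-0.05,0.1,-0.1,-1],[0,0,0,0,0.1,0,-1],[-0.3,0,0,0,0,0,-1],[3,0,0,0,0.5,-0.02,-1],[3,0,0,0,0.5,-0.02,-1],[3,0,0,0,0.5,-0.02,-1],[0,0,0,0,0,0,-1],[0,0,0,0,0,0,-1],[0,0,0,0,0,0,-1],[0,0,0,0,0,0,-1]]' 
python3 - <<'E'
from h import *
piv(9)
E
```

```text
clock: 11.48
eef_pos: [529.5, -49.0, 89.5]
tcp_rot: [-1.426, -0.002, -0.152]
contact_force: [0.3, 0.4, -2.3]
opening: 0.254
target [528.83 -48.41  88.84]
t 11.4833 pos [529.45 -49.02  89.49] F [ 0.35  0.39 -2.27] open 0.2539224193316258
 turn [0.73 0.13 0.1 ]  shift_now cm [-0.07  0.07  0.04]  shift_after cm [-0.07  0.07  0.04]
 pitch now 8.274380461324519 qpos [-0.19  0.41  1.96  0.21  0.78 -0.18] tau [-0.17  0.07  0.05]
```

```bash
python3 -m crank '[[0.7,0,0,-0.05,0.1,0,-1],[3,0,0,0,0.51,-0.02,-1],[3,0,0,0,0.51,-0.02,-1],[3,0,0,0,0.51,-0.02,-1],[3,0,0,0,0.51,-0.02,-1],[0,0,0,0,0,0,-1],[0,0,0,0,0,0,-1],[0,0,0,0,0,0,-1],[0,0,0,0,0,0,-1],[0,0,0,0,0,0,-1]]' 
python3 - <<'E'
from h import *
piv(21)
shot('side','sd6',(200,110,330,230),5)
shot('wrist','w6')
E
```

```text
clock: 12.32
eef_pos: [531.4, -45.4, 69.8]
tcp_rot: [-1.211, -0.011, -0.139]
contact_force: [-0.9, -4.3, -4.8]
opening: 0.258
target [529.41 -44.64  68.87]
t 12.3167 pos [531.37 -45.37  69.84] F [-0.9  -4.31 -4.82] open 0.2579875595555257
 turn [0.38 1.01 0.26]  shift_now cm [-0.21  0.11  0.01]  shift_after cm [-0.2   0.11  0.  ]
 pitch now 20.61406319616802 qpos [-0.31  0.48  1.96  0.5   0.81 -0.54] tau [-1.5   0.33  0.04]
```

View pics/sd6_c.png

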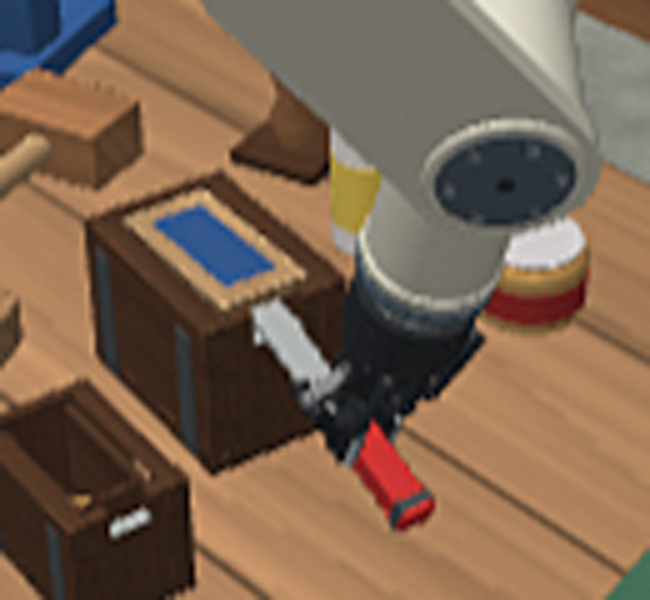

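View pics/w6.png

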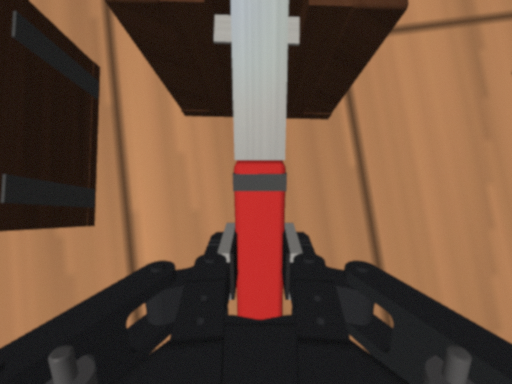

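```bash
python3 -m crank '[[0.4,1,0.2,-0.2,0.1,0,-1],[2.5,0,0,0,0.46,-0.02,-1],[2.5,0,0,0,0.45,-0.02,-1],[2.5,0,0,0,0.45,-0.02,-1],[0,0,0,0,0,0,-1],[0,0,0,0,0,0,-1],[0,0,0,0,0,0,-1],[0,0,0,0,0,0,-1],[0,0,0,0,0,0,-1],[0,0,0,0,0,0,-1]]' 120
python3 - <<'E'
from h import *
piv(28)
shot('side','sd7',(200,110,330,230),5)
shot('scene','sc7',(200,110,350,240),5)
E
```

```text
clock: 13.25
eef_pos: [532.0, -39.6, 58.6]
tcp_rot: [-1.074, -0.007, -0.151]
contact_force: [0.0, -0.6, -2.9]
opening: 0.251
target [530.04 -40.57  57.73]
t 13.25 pos [531.96 -39.62  58.59] F [ 0.05 -0.62 -2.92] open 0.2508505374730949
 turn [-0.49  0.32  0.25]  shift_now cm [-0.18  0.02 -0.15]  shift_after cm [-0.17  0.02 -0.15]
 pitch now 28.484818562763813 qpos [-0.37  0.54  1.96  0.66  0.87 -0.71] tau [-0.6   0.14  0.03]
```

View pics/sd7_c.png

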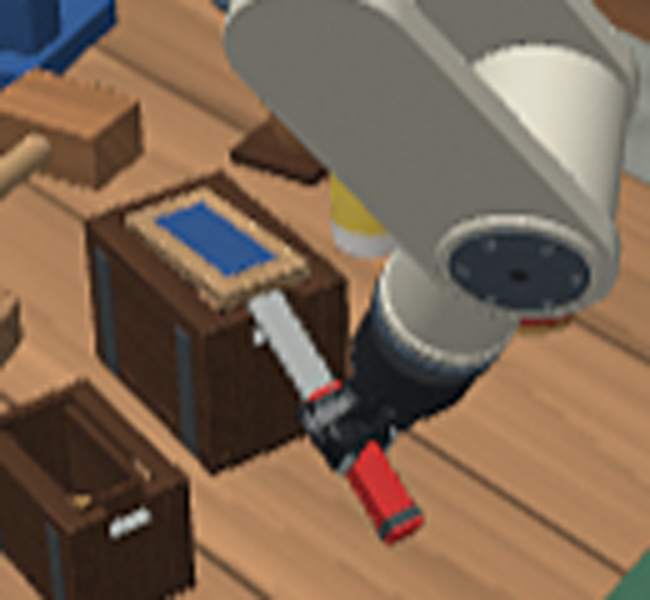

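View pics/sc7_c.png

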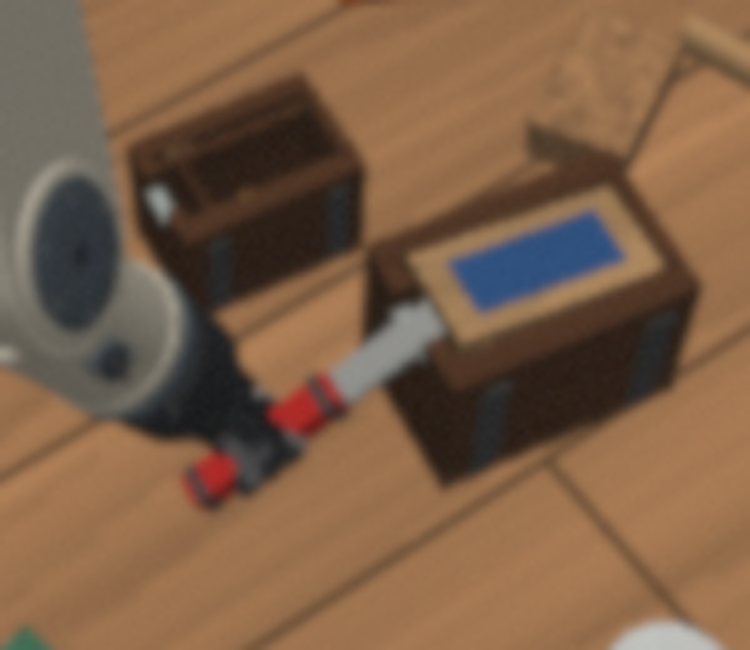

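```bash
python3 -m crank '[[1.5,0.3,0.2,-0.1,0.25,-0.1,-1],[1.2,0,0,0,0.23,-0.02,-1],[0.3,0,0,0,0.1,0,-1],[0,0,0,0,0,0,-1],[0,0,0,0,0,0,-1],[0,0,0,0,0,0,-1],[0,0,0,0,0,0,-1],[0,0,0,0,0,0,-1],[0,0,0,0,0,0,-1],[0,0,0,0,0,0,-1]]' 120
python3 - <<'E'
from h import *
piv(31)
shot('side','sd8',(200,110,330,230),5)
shot('scene','sc8',(200,110,350,240),5)
E
```

```text
clock: 14.18
eef_pos: [532.0, -37.0, 53.6]
tcp_rot: [-1.02, -0.003, -0.153]
contact_force: [0.1, -0.6, -2.1]
opening: 0.244
target [530.38 -38.41  53.13]
t 14.1833 pos [532.   -37.03  53.56] F [ 0.06 -0.61 -2.12] open 0.24366525359631344
 turn [-0.54  0.12  0.11]  shift_now cm [-0.14 -0.05 -0.16]  shift_after cm [-0.14 -0.05 -0.16]
 pitch now 31.535567555235417 qpos [-0.39  0.57  1.95  0.71  0.9  -0.77] tau [-0.65  0.09 -0.04]
```

View pics/sd8_c.png

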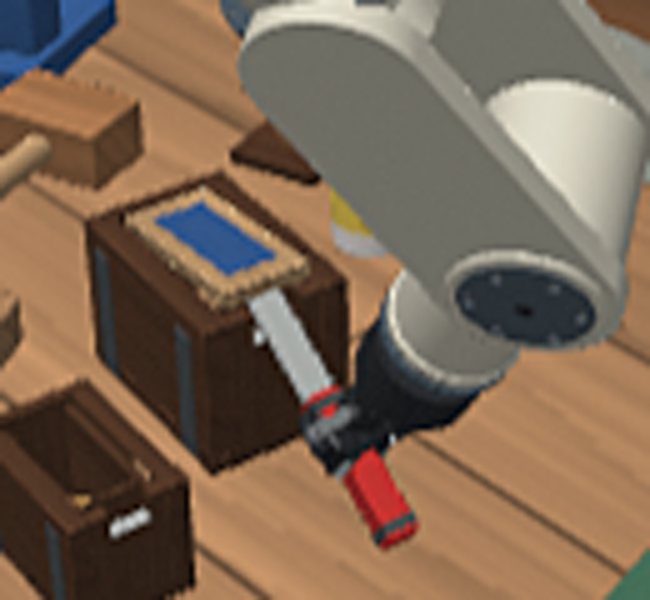

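```bash
python3 -m crank '[[-3,0,0,-0.05,-0.5,0,-1],[-3,0,0,0,-0.5,0,-1],[-4,0,0,0,-0.6,0,-1],[-4,0,0,0,-0.6,0,-1],[-4,0,0,0,-0.6,0,-1],[0,0,0,0,0,0,-1],[0,0,0,0,0,0,-1],[0,0,0,0,0,0,-1],[0,0,0,0,0,0,-1],[0,0,0,0,0,0,-1]]' 120
python3 - <<'E'
from h import *
piv(13)
shot('side','sd9',(200,110,330,230),5)
shot('scene','sc9',(200,110,350,240),5)
E
```

```text
clock: 15.12
eef_pos: [529.7, -48.2, 80.9]
tcp_rot: [-1.338, -0.002, -0.157]
contact_force: [-0.1, 0.7, -0.9]
opening: 0.249
target [528.95 -47.61  82.1 ]
t 15.1167 pos [529.74 -48.16  80.91] F [-0.06  0.69 -0.94] open 0.2494148241170812
 turn [-0.32 -0.16  0.16]  shift_now cm [-0.09 -0.11  0.07]  shift_after cm [-0.09 -0.11  0.07]
 pitch now 13.323428731851953 qpos [-0.24  0.44  1.96  0.33  0.78 -0.32] tau [-0.1  -0.02 -0.02]
```

View pics/sd9_c.png

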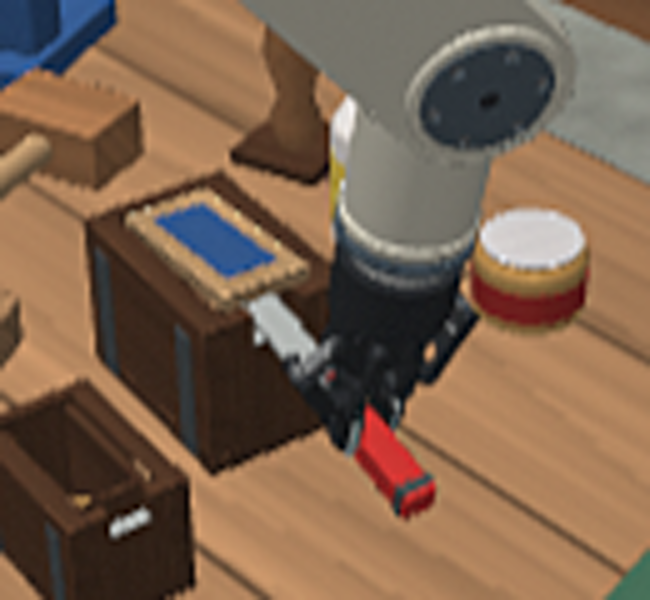

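View pics/sc9_c.png

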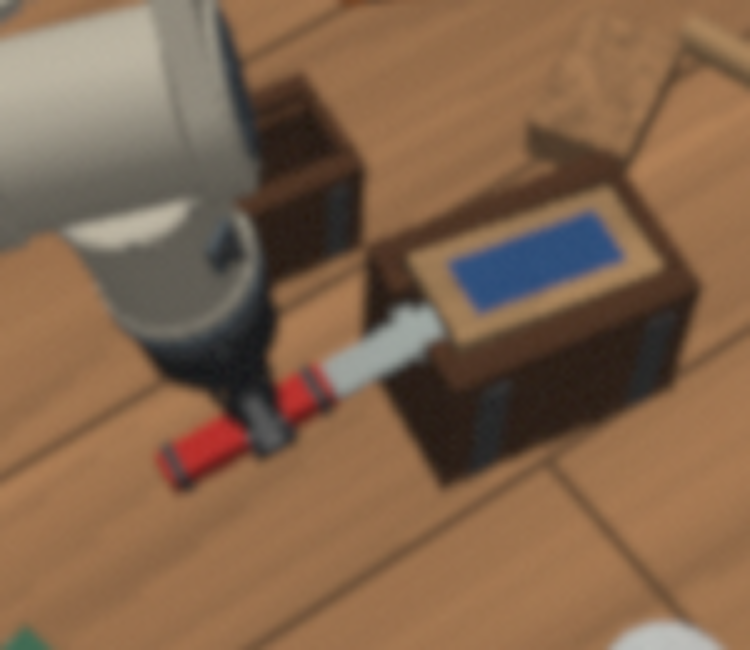

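```bash
python3 -m crank '[[-4,0,0,-0.1,-0.75,-0.1,-1],[-4,0,0,0,-0.7,0,-1],[-4,0,0,0,-0.7,0,-1],[-1,0,0,0,-0.2,0,-1],[0,0,0,0,0,-0.8,-1],[0,0,0,0,0,-1,-1],[0,0,0,0,0,-1.5,-1],[0,0,0,0,0,-2,-1],[0,0,0,0,0,-2,-1],[0,0,0,0,0,0,-1]]' 
python3 -m crank '[[0,0,0,0,0,-1.5,-1],[0,0,0,0,0,-1,-1],[0,0,0,0,0,0,-1],[0,0,0,0,0,0,-1],[0,0,0,0,0,0,-1],[0,0,0,0,0,0,-1],[0,0,0,0,0,0,-1],[0,0,0,0,0,0,-1],[0,0,0,0,0,0,-1],[0,0,0,0,0,0,-1]]' 
python3 - <<'E'
from h import *
go([520,-140,16],81.2)
shot('side','sd10',(200,110,360,230),5)
shot('wrist','w10')
E
```

```text
clock: 16.05
eef_pos: [512.8, -132.6, 100.9]
tcp_rot: [-1.566, 0.004, -0.163]
contact_force: [0.5, 0.0, -1.8]
opening: 0.247
clock: 16.88
eef_pos: [505.2, -160.1, 97.9]
tcp_rot: [-1.561, 0.009, -0.169]
contact_force: [0.6, 0.1, -1.4]
opening: 0.251
t 16.8833 pos [ 505.24 -160.1    97.93] F [ 0.61  0.09 -1.41] open 0.2508239644171502
 turn [-0.58 -0.91 -0.54]  shift_now cm [1.19 8.2  2.15]  shift_after cm [1.15 8.19 2.21]
```

View pics/sd10_c.png

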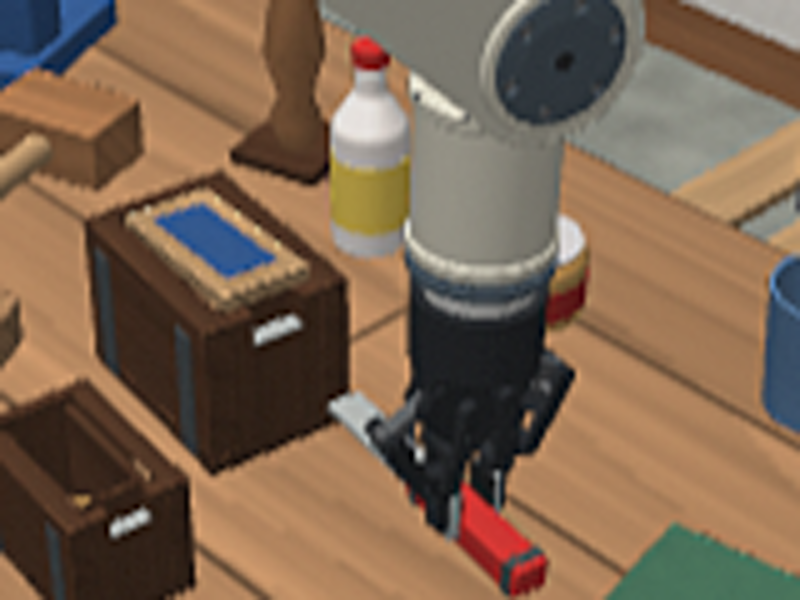

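View pics/w10.png

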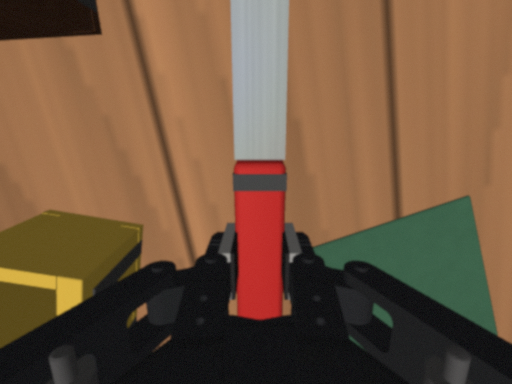

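```bash
python3 -m crank '[[-0.6,0,-0.5,0,2,1,-1],[0,0,0,0,2,1,-1],[0,0,0,0,2,0,-1],[0,0,0,0,1.2,0,-1],[0,0,0,0,0.4,0,-1],[0,0,0,0,0,0,-1],[0,0,0,0,0,0,-1],[0,0,0,0,0,0,-1],[0,0,0,0,0,0,-1],[0,0,0,0,0,0,-1]]' 
python3 - <<'E'
from h import *
go([510,-140,15.6],80.3)
E
```

```text
clock: 17.82
eef_pos: [512.4, -140.3, 23.1]
tcp_rot: [-1.573, -0.007, -0.169]
contact_force: [0.2, 0.1, -1.8]
opening: 0.247
t 17.8167 pos [ 512.45 -140.26   23.1 ] F [ 0.2   0.15 -1.75] open 0.24684394264056897
 turn [0.11 0.01 0.42]  shift_now cm [-0.25  0.75 -0.01]  shift_after cm [-0.25  0.75 -0.02]
```

```bash
python3 -m crank '[[0.1,0,0.4,0,0.3,0,-1],[0,0,0,0,0.2,0,-1],[0,0,0,0,0.1,0,-1],[0,0,0,0,0,0,-1],[0,0,0,0,0,0,-1],[0,0,0,0,0,0,-1],[0,0,0,0,0,0,-1],[0,0,0,0,0,0,-1],[0,0,0,0,0,0,-1],[0,0,0,0,0,0,-1]]' 
python3 - <<'E'
from h import *
go([510,-140,15.6],80.3)
E
```

```text
clock: 18.65
eef_pos: [513.6, -140.9, 18.1]
tcp_rot: [-1.571, -0.003, -0.17]
contact_force: [-0.5, -0.7, -2.2]
opening: 0.251
t 18.65 pos [ 513.57 -140.87   18.14] F [-0.53 -0.69 -2.21] open 0.2510981844372909
 turn [ 0.02 -0.02  0.15]  shift_now cm [-0.37  0.25  0.03]  shift_after cm [-0.37  0.25  0.03]
```

```bash
python3 -m crank '[[0,0,0,0,0.15,0,-1],[0,0,0,0,0.1,0,-1],[0,0,0,0,0.05,0,-1],[0,0,0,0,0,0,-1],[0,0,0,0,0,0,0.2],[0,0,0,0,0,0,0.2],[0,0,0,0,0,0,0.2],[0,0,0,0,0,0,0.2],[0,0,0,0,-0.5,0,0.2],[0,0,0,0,-1,0,0.2]]' 
python3 -m crank '[[0,0,0,0,-2.5,0,0.2],[0,0,0,0,-3.5,0,0.2],[0,0,0,0,-3.5,0,0.6],[0,0,0,0,-3.5,1,1],[0,0,0,0,-3.5,2,1],[0,0,0,0,-3.5,3,1],[0,0,0,0,-2,3,1],[0,0,0,0,0,2,1],[0,0,0,0,0,0,1],[0,0,0,0,0,0,1]]' 
python3 - <<'E'
from h import *
a=np.radians(81.2); p=np.array([556.2,128.4,250])-60*np.array([np.cos(a),np.sin(a),0])
go(p,81.2); shot('wrist','w11'); shot('side','sd11',(200,110,360,230),5)
E
```

```text
clock: 19.48
eef_pos: [513.2, -140.7, 30.2]
tcp_rot: [-1.571, -0.001, -0.17]
contact_force: [-0.7, -0.6, -0.3]
opening: 0.598
clock: 20.32
eef_pos: [531.1, -31.7, 268.0]
tcp_rot: [-1.568, -0.01, -0.172]
contact_force: [0.1, -0.9, 0.5]
opening: 1.001
t 20.3167 pos [531.07 -31.65 267.97] F [ 0.12 -0.85  0.49] open 1.0013924454292802
 turn [-0.15 -1.06  0.6 ]  shift_now cm [-0.17  1.82 10.2 ]  shift_after cm [ 0.03  1.8  10.2 ]
```

View pics/w11.png

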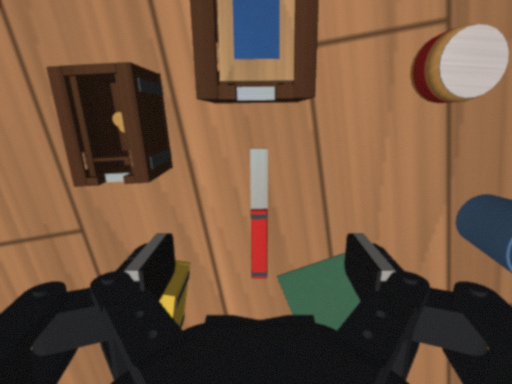

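View pics/sd11_c.png

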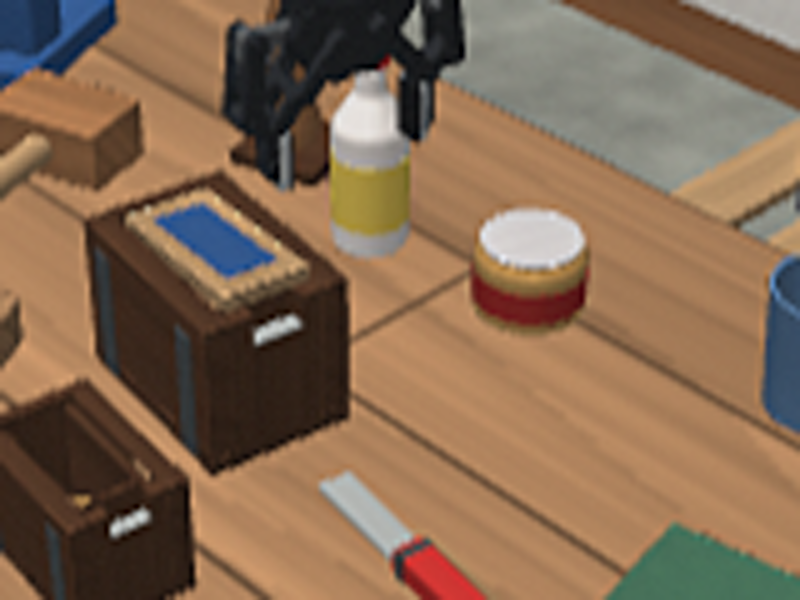

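```bash
python3 - <<'E'
from h import *
M=np.load('pics/w11.npy')
for y in (-20,-10,-2,4,11):
    print(y,[proj('wrist',(M@np.array([x,y,z,1]))[:3],M).round(0) for x in(-42.5,) for z in(-11,11)])
print('mat TL',pt('wrist',279,275,4,M),pt('wrist',344,254,4,M))
a=np.radians(11);print('pred', 622.5-75*np.cos(a)-105*np.sin(a), -304-75*np.sin(a)+105*np.cos(a))
print(r.nose_length)
im=cv2.imread('pics/w11.png'); cv2.imwrite('pics/w11c.png',cv2.resize(im[220:330,90:240],None,fx=5,fy=5,interpolation=cv2.INTER_CUBIC))
im=cv2.imread('pics/w3.png'); cv2.imwrite('pics/w3c.png',cv2.resize(im[200:330,180:340],None,fx=4,fy=4,interpolation=cv2.INTER_CUBIC))
for y in (-2,4,8,11): print(y,[proj('wrist',(M@np.array([x,y,z,1]))[:3],M).round(0) for x in(-12,) for z in(-11,11)])
E
```

```text
-20 [array([166., 292.]), array([162., 248.])]
-10 [array([173., 280.]), array([169., 238.])]
-2 [array([177., 271.]), array([174., 231.])]
4 [array([181., 265.]), array([177., 226.])]
11 [array([184., 258.]), array([181., 221.])]
mat TL [ 532.71 -213.36    4.  ] [ 636.84 -194.99    4.  ]
pred 528.843016726888 -215.23982039123615
11.0
-2 [array([237., 271.]), array([236., 231.])]
4 [array([238., 265.]), array([237., 226.])]
8 [array([238., 261.]), array([238., 223.])]
11 [array([239., 258.]), array([238., 221.])]
```

View pics/w11c.png

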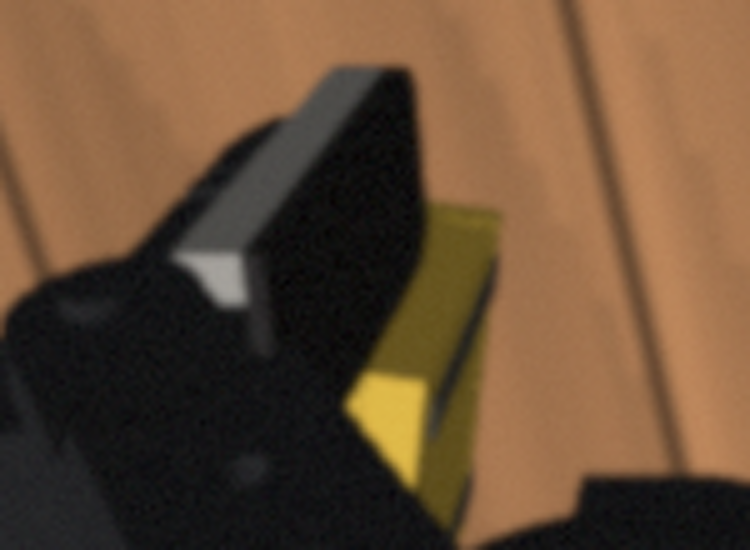

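View pics/w3c.png

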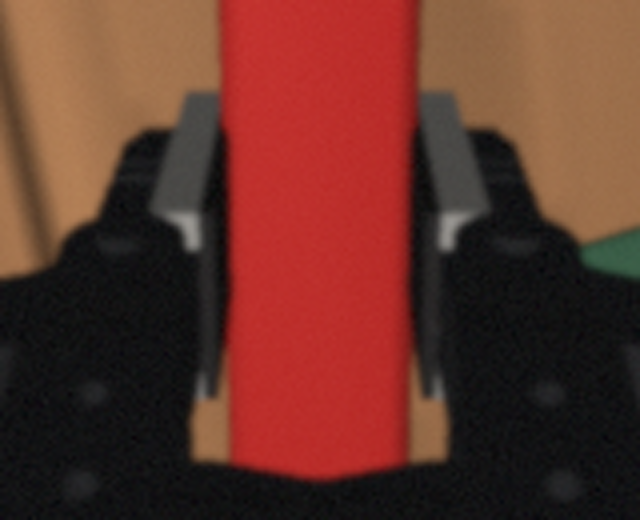

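```bash
python3 -m crank '[[0,-1,0.6,0,1,3,1],[0,0,0,0,2,3,1],[0,0,0,0,2,3,1],[0,0,0,0,2,1.3,1],[0,0,0,0,2,0,1],[0,0,0,0,1.8,0,1],[0,0,0,0,0,0,1],[0,0,0,0,0,0,1],[0,0,0,0,0,0,1],[0,0,0,0,0,0,1]]' 
python3 - <<'E'
from h import *
a=np.radians(81.2); p=np.array([556.2,128.4,126])-59*np.array([np.cos(a),np.sin(a),0])
go(p,81.2); shot('wrist','w12'); shot('side','sd12',(200,110,330,230),5);shot('scene','sc12',(200,110,350,240),5)
E
```

```text
clock: 21.25
eef_pos: [544.2, 62.5, 150.9]
tcp_rot: [-1.574, 0.012, -0.167]
contact_force: [-0.1, 0.1, 0.1]
opening: 1.002
t 21.25 pos [544.2   62.54 150.87] F [-0.08  0.08  0.14] open 1.0015328141193396
 turn [ 0.2  -0.75 -0.66]  shift_now cm [0.2  2.48 0.8 ]  shift_after cm [0.18 2.49 0.79]
```

View pics/w12.png

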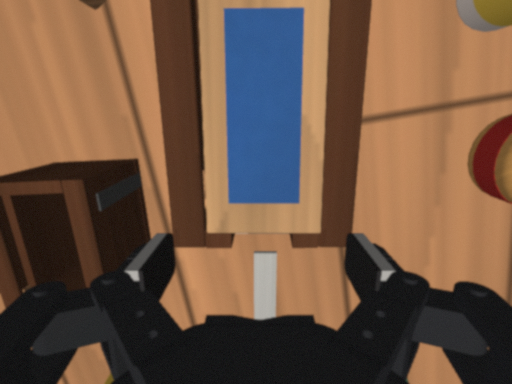

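View pics/sd12_c.png

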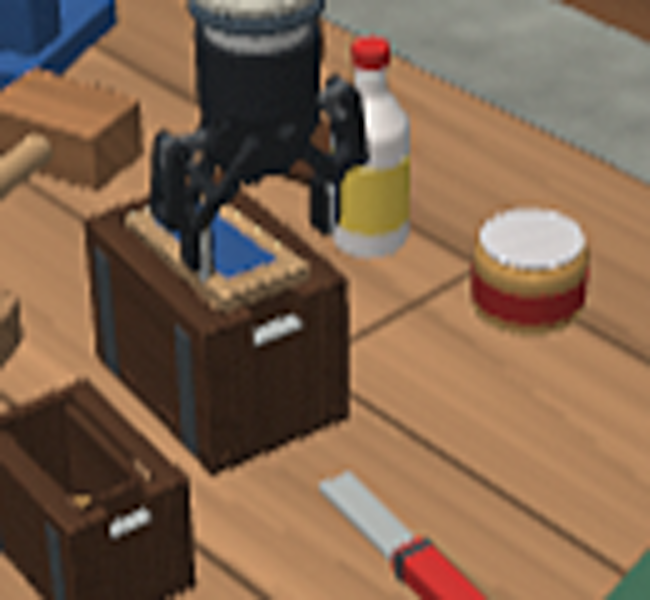

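```bash
python3 - <<'E'
from h import *
M=np.load('pics/w12.npy'); Mi=np.linalg.inv(M)
for n,u,v,z in (('lidL',207,233,129.5),('lidR',322.5,235,129.5),('boxL',174,247,120),('boxR',352,246.5,120),('lidL@',199,0,122),('lidR@',329,0,122)):
    P=pt('wrist',u,v,z,M); print(n,P,(Mi@np.append(P,1))[:3])
E
```

```text
lidL [513.22  67.13 129.5 ] [-31.06  21.73  -0.53]
lidR [579.33  55.16 129.5 ] [36.11 20.96 -1.37]
boxL [487.93  57.23 120.  ] [-54.25  31.55 -14.46]
boxR [598.    39.85 120.  ] [ 57.18  30.26 -13.33]
lidL@ [533.88 186.75 122.  ] [-30.45  28.8  120.88]
lidR@ [597.01 175.89 122.  ] [ 33.61  28.06 120.65]
```

```bash
python3 -m crank '[[0.2,-0.7,-0.7,0.2,0.5,0.8,1],[0,0,0,0,0.7,0,1],[0,0,0,0,0.6,0,1],[0,0,0,0,0.4,0,1],[0,0,0,0,0,0,1],[0,0,0,0,0,0,1],[0,0,0,0,0,0,1],[0,0,0,0,0,0,1],[0,0,0,0,0,0,1],[0,0,0,0,0,0,1]]' 
python3 - <<'E'
from h import *
a=np.radians(81.2); p=np.array([556.2,128.4,126])-59*np.array([np.cos(a),np.sin(a),0])
go(p,81.2); shot('wrist','w13'); shot('side','sd13',(200,110,330,230),5)
E
```

```text
clock: 22.23
eef_pos: [549.2, 71.4, 128.5]
tcp_rot: [-1.569, -0.006, -0.153]
contact_force: [-0.3, -0.3, -0.9]
opening: 1.002
t 22.2333 pos [549.17  71.45 128.52] F [-0.28 -0.28 -0.93] open 1.001968975790635
 turn [-0.09  0.06  0.35]  shift_now cm [-0.18  0.25 -0.16]  shift_after cm [-0.18  0.25 -0.16]
```

View pics/sd13_c.png

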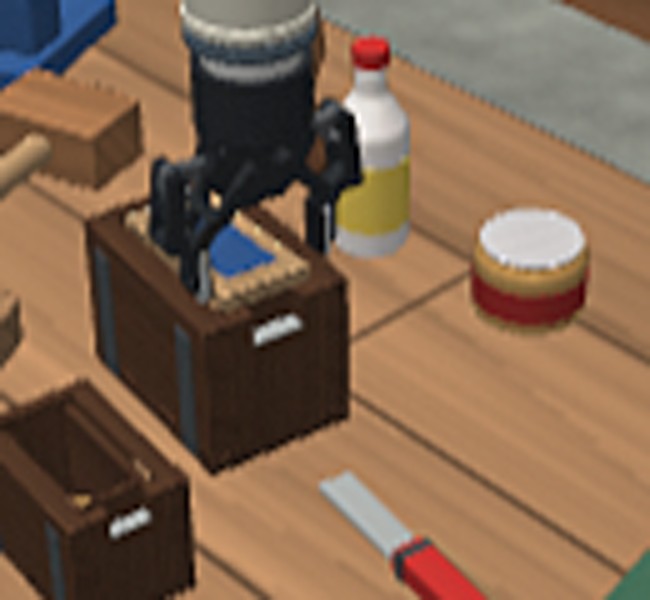

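View pics/w13.png

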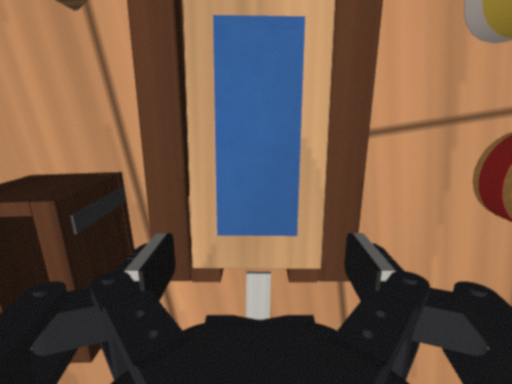

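```bash
python3 -m crank '[[0,0,0.3,-0.1,0.25,-0.1,1],[0,0,0,0,0,0,1],[0,0,0,0,0,0,1],[0,0,0,0,0,0,-1],[0,0,0,0,0,0,-1],[0,0,0,0,0,0,-1],[0,0,0,0,0,0,-1],[0,0,0,0,0,0,-1],[0,0,0,0,0,0,-1],[0,0,0,0,0,0,-1]]' 60
python3 - <<'E'
from h import *
a=np.radians(81.2); p=np.array([556.2,128.4,126])-59*np.array([np.cos(a),np.sin(a),0])
go(p,81.2); shot('wrist','w14'); shot('side','sd14',(200,110,330,230),5)
M=np.load('pics/w13.npy');P=pt('wrist',257,269,129.5,M); print((np.linalg.inv(M)@np.append(P,1)))
E
```

```text
clock: 23.17
eef_pos: [548.3, 70.6, 126.7]
tcp_rot: [-1.569, -0.001, -0.153]
contact_force: [0.2, 0.2, 1.3]
opening: 0.751
t 23.1667 pos [548.32  70.57 126.69] F [0.15 0.19 1.32] open 0.7505617167820354
 turn [-0.12  0.04  0.08]  shift_now cm [-0.11  0.07 -0.06]  shift_after cm [-0.11  0.07 -0.06]
[ -1.72  -1.01 -10.42   1.  ]
```

View pics/sd14_c.png

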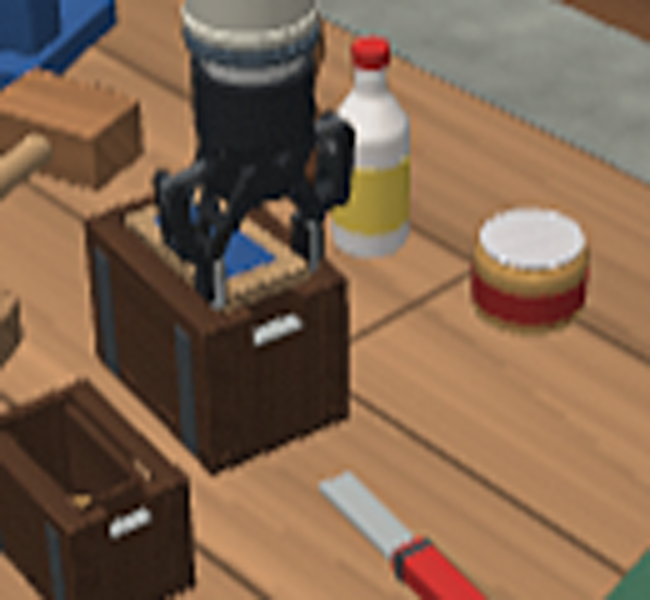

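View pics/w14.png

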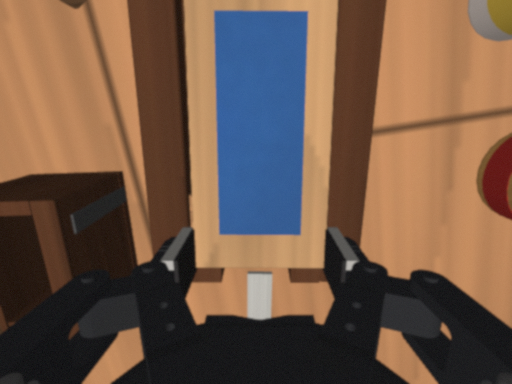

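```bash
python3 -m crank '[[0,0,0,0,0,0,-1],[0,0,0,0,-0.3,0,-1],[0,0,0,0,-0.5,0,-1],[0,0,0,0,-0.7,0,-1],[0,0,0,0,-0.8,0,-1],[0,0,0,0,-0.8,0,-1],[0,0,0,0,-0.8,0,-1],[0,0,0,0,-0.8,0,-1],[0,0,0,0,0,0,-1],[0,0,0,0,0,0,-1]]' 80
python3 - <<'E'
from h import *
a=np.radians(81.2); p=np.array([556.2,128.4,180])-59*np.array([np.cos(a),np.sin(a),0])
go(p,81.2); shot('wrist','w15'); shot('side','sd15',(200,80,330,200),5)
E
```

```text
clock: 24.1
eef_pos: [548.2, 70.4, 179.3]
tcp_rot: [-1.569, -0.002, -0.153]
contact_force: [-0.6, 0.2, -1.7]
opening: 0.734
t 24.1 pos [548.16  70.37 179.29] F [-0.59  0.17 -1.66] open 0.7341262903737601
 turn [-0.11  0.06  0.1 ]  shift_now cm [-0.09 -0.07 -0.04]  shift_after cm [-0.09 -0.07 -0.04]
```

View pics/sd15_c.png

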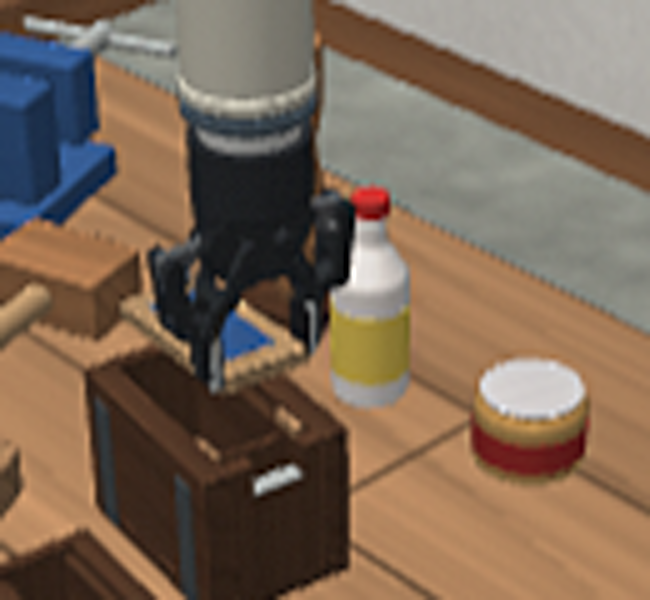

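View pics/w15.png

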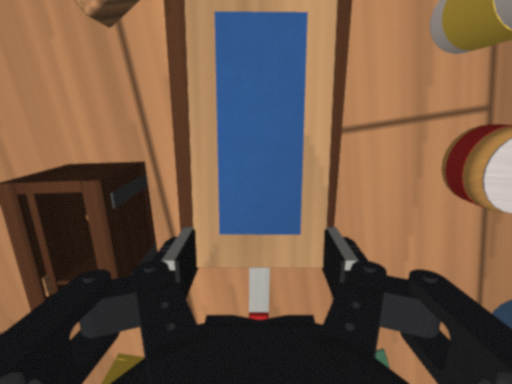

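```bash
python3 - <<'E'
from h import *
print('cup',pt('scene',283,312,40)); go([635.6,-359,230],101)
E
```

```text
cup [ 846.68 -169.47   40.  ]
t 24.2 pos [548.07  70.35 178.82] F [-0.53 -0.6  -1.17] open 0.7402811176657136
 turn [ -0.09 -19.74   0.1 ]  shift_now cm [ 15.18  -5.17 -41.1 ]  shift_after cm [  0.4   -5.12 -43.82]
```

```bash
python3 -m crank '[[0,0,0,0,-1.5,-0.5,-1],[0,0,0,0.5,-2,-1,-1],[0,0,0,1,-1.7,-1.8,-1],[0,0,0,1,0,-2.4,-1],[0,0,0,1,0,-2.6,-1],[0,0,0,1,0,-2.6,-1],[0,0,0,1,0,-2.6,-1],[0,0,0,1,0,-2.6,-1],[0,0,0,1,0,-2.6,-1],[0,0,0,1,0,-2.6,-1]]'
python3 -m crank '[[0,0,0,1,0,-2.6,-1],[0,0,0,1,0,-2.6,-1],[0,0,0,1,0,-2.6,-1],[0,0,0,1,0,-2.6,-1],[0,0,0,1,0,-2.4,-1],[0,0,0,1,0,-2,-1],[0,0,0,0.6,0,-1.4,-1],[0,0,0,0,0,-0.6,-1],[0,0,0,0,0,0,-1],[0,0,0,0,0,0,-1]]'
python3 - <<'E'
from h import *
go([635.6,-359,150],101)
E
```

```text
clock: 25.03
eef_pos: [598.2, -157.3, 227.3]
tcp_rot: [-1.569, 0.008, -0.145]
contact_force: [0.6, 0.7, -1.3]
opening: 0.742
clock: 25.87
eef_pos: [636.9, -347.3, 216.6]
tcp_rot: [-1.567, 0.019, -0.15]
contact_force: [-0.3, 0.1, -0.9]
opening: 0.745
t 25.8667 pos [ 636.94 -347.29  216.56] F [-0.29  0.12 -0.94] open 0.7450008151747333
 turn [ -0.41 -19.61  -1.01]  shift_now cm [ 0.17  6.65 -1.2 ]  shift_after cm [-0.35  6.66 -1.12]
```

```bash
python3 -m crank '[[0,-4,0,0,0.5,0,-1],[0,-5,-0.3,0,1,0,-1],[0,-5,-0.3,0,1.2,0,-1],[0,-4.5,-0.3,0,1.2,0,-1],[0,-1,0,-0.2,1.2,-0.5,-1],[0,0,0,-0.2,1,-0.5,-1],[0,0,0,0,0.5,0,-1],[0,0,0,0,0,0,-1],[0,0,0,0,0,0,-1],[0,0,0,0,0,0,-1]]'
python3 - <<'E'
from h import *
go([635.6,-359,70],101,4)
shot('wrist','w16'); shot('side','sd16',(270,140,430,260),5); shot('scene','sc16',(130,210,290,330),5)
E
```

```text
clock: 26.7
eef_pos: [633.4, -346.5, 148.6]
tcp_rot: [-1.559, 0.001, 0.21]
contact_force: [0.7, 0.8, -0.9]
opening: 0.738
t 26.7 pos [ 633.44 -346.47  148.56] F [ 0.68  0.85 -0.88] open 0.7383810066850403
 turn [ 3.32  1.03 -0.08]  shift_now cm [-0.04  7.84 -1.36]  shift_after cm [-0.03  7.75 -1.82]
```

View pics/w16.png

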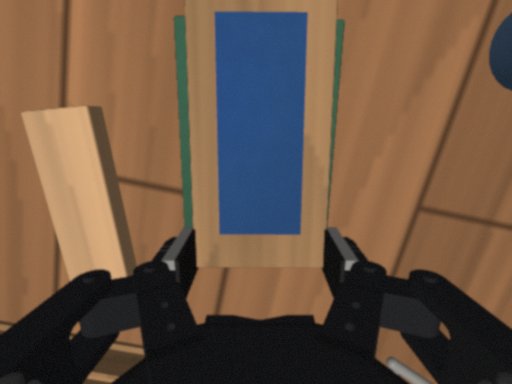

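View pics/sd16_c.png

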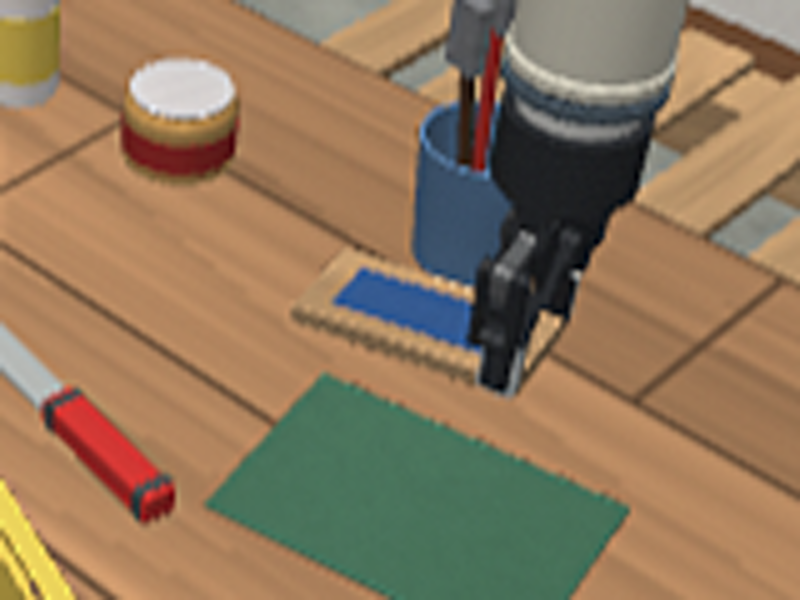

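View pics/sc16_c.png

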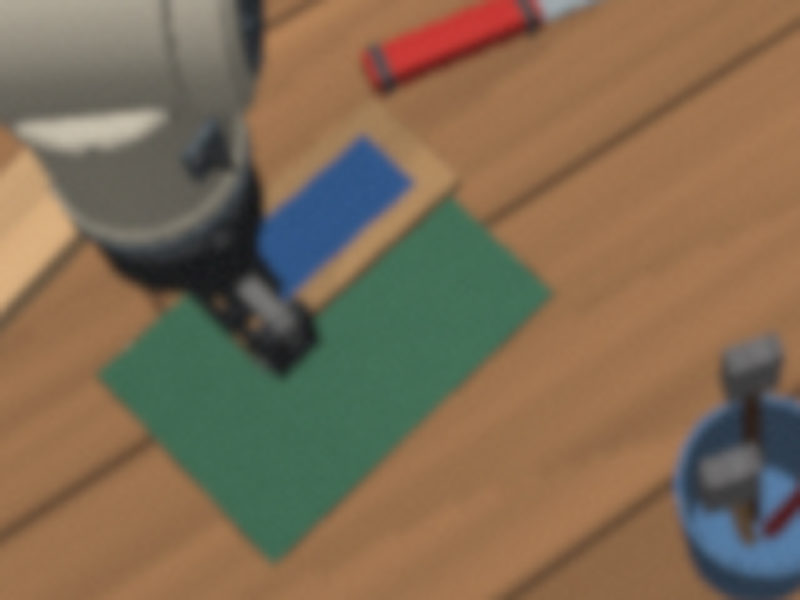

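```bash
python3 - <<'E'
from h import *
M=np.load('pics/w16.npy'); 
A=pt('wrist',176,16,4,M);B=pt('wrist',344.5,20,4,M); print(A,B,np.linalg.norm(A-B)); d=(B-A)/np.linalg.norm(B-A); n=np.array([-d[1],d[0],0]); print('centre',(A+B)/2-105*n,np.degrees(np.arctan2(d[1],d[0])))
E
python3 -m crank '[[3.3,1,0,0,1,-0.3,-1],[0,0,0,0,1.8,-0.5,-1],[0,0,0,0,1.8,-0.5,-1],[0,0,0,0,1.8,-0.5,-1],[0,0,0,0,1.8,-0.3,-1],[0,0,0,0,1,0,-1],[0,0,0,0,0,0,-1],[0,0,0,0,0,0,-1],[0,0,0,0,0,0,-1],[0,0,0,0,0,0,-1]]'
python3 - <<'E'
from h import *
go([635.6,-359,13.7],101,4)
shot('side','sd17',(270,140,430,260),5); shot('wrist','w17'); shot('scene','sc17',(130,210,290,330),5)
E
```

```text
[ 530.98 -215.32    4.  ] [ 674.81 -187.83    4.  ] 146.43453235594907
centre [ 622.6 -304.7    4. ] 10.820818595126017
clock: 27.68
eef_pos: [639.9, -363.6, 55.8]
tcp_rot: [-1.506, -0.005, 0.192]
contact_force: [-0.3, -0.6, -0.4]
opening: 0.746
t 27.6833 pos [ 639.93 -363.59   55.79] F [-0.3  -0.59 -0.38] open 0.7464630922594403
 turn [0.27 0.03 0.29]  shift_now cm [-0.36  4.23  0.26]  shift_after cm [-0.34  4.24  0.24]
```

View pics/sd17_c.png

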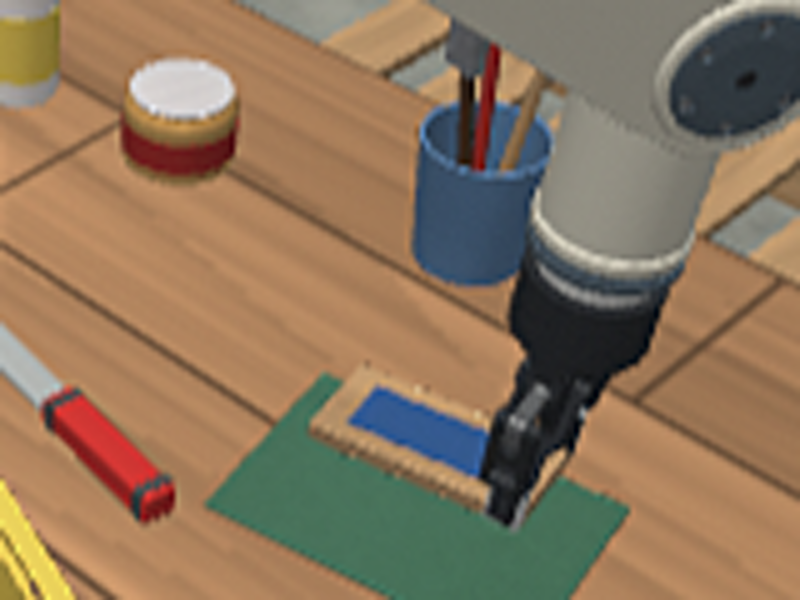

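View pics/w17.png

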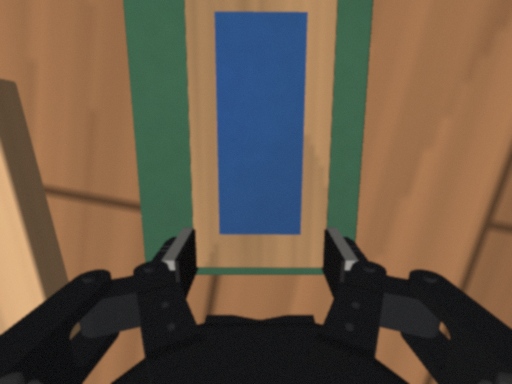

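View pics/sc17_c.png

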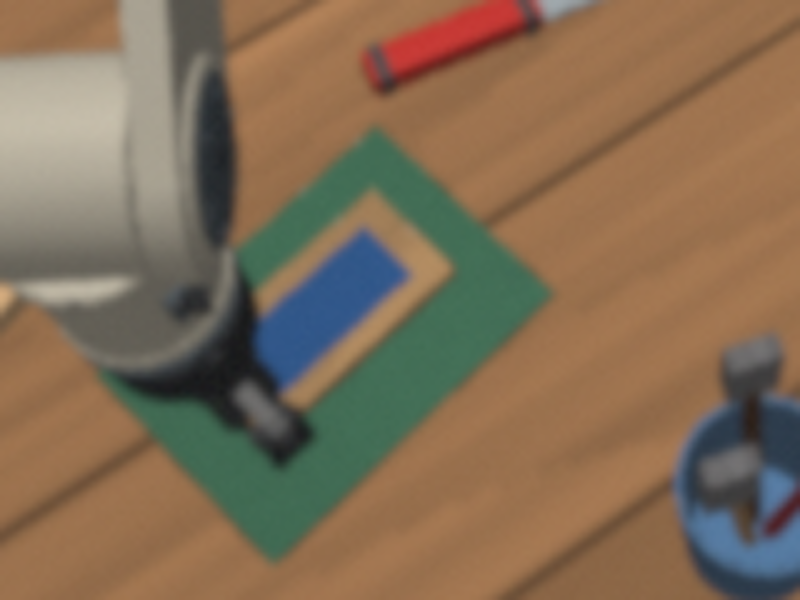

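```bash
python3 - <<'E'
from h import *
M=np.load('pics/w17.npy'); Mi=np.linalg.inv(M)
for u,v in ((260,272),(136,120),(366,120)): P=pt('wrist',u,v,4,M); print(P,Mi@np.append(P,1))
E
python3 -m crank '[[0.2,0,0.2,-0.5,0.8,0,-1],[0,0,0,0,0.8,0,-1],[0,0,0,0,0.7,0,-1],[0,0,0,0,0.5,0,-1],[0,0,0,0,0.2,0,-1],[0,0,0,0,0,0,-1],[0,0,0,0,0,0,-1],[0,0,0,0,0,0,-1],[0,0,0,0,0,0,-1],[0,0,0,0,0,0,-1]]'
python3 - <<'E'
from h import *
go([633.7,-361,13.7],101,4)
shot('side','sd18',(270,140,430,260),5); shot('wrist','w18')
E
```

```text
[ 648.21 -402.37    4.  ] [  0.27  49.43 -42.82   1.  ]
[ 550.05 -313.85    4.  ] [-79.18  55.84  62.63   1.  ]
[ 694.69 -285.58    4.  ] [68.2  56.64 62.69  1.  ]
clock: 28.67
eef_pos: [634.7, -362.7, 23.7]
tcp_rot: [-1.503, -0.002, 0.193]
contact_force: [0.7, -0.9, -1.2]
opening: 0.742
t 28.6667 pos [ 634.7  -362.66   23.7 ] F [ 0.68 -0.86 -1.25] open 0.7420249375951108
 turn [0.12 0.04 0.14]  shift_now cm [-0.07  1.01  0.11]  shift_after cm [-0.07  1.01  0.11]
```

View pics/sd18_c.png

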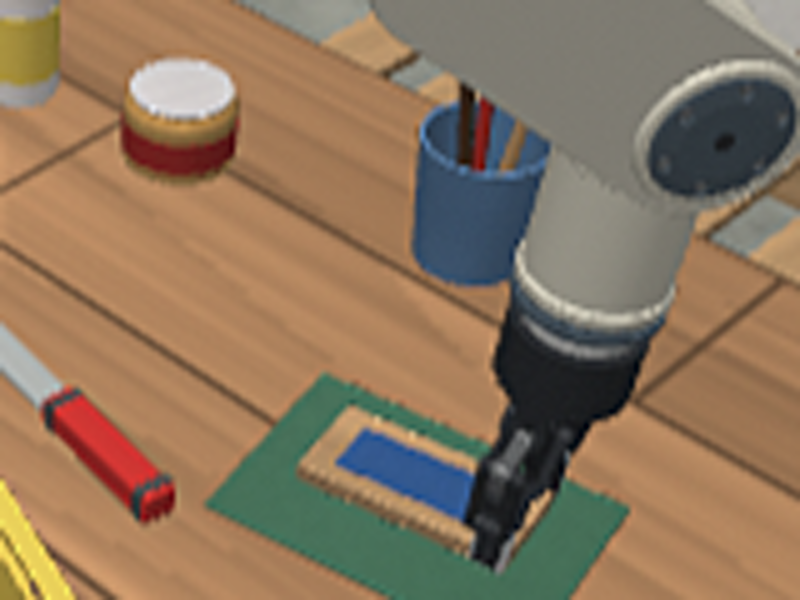

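View pics/w18.png

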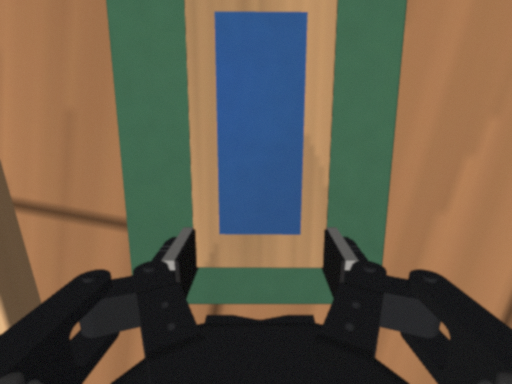

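```bash
python3 -m crank '[[0,0,0,0,0.3,0.1,-1],[0,0,0,0,0.2,0.1,-1],[0,0,0,0,0.1,0,-1],[0,0,0,0,0.1,0,-1],[0,0,0,0,0,0,-1],[0,0,0,0,0,0,-1],[0,0,0,0,0,0,-1],[0,0,0,0,0,0,-1],[0,0,0,0,0,0,-1],[0,0,0,0,0,0,-1]]'
python3 - <<'E'
from h import *
go([633.7,-361,13.7],101,4); print(r.sense()['wrist_torque'])
shot('side','sd19',(330,190,430,265),8)
E
```

```text
clock: 29.6
eef_pos: [634.5, -360.1, 16.8]
tcp_rot: [-1.504, -0.003, 0.193]
contact_force: [-0.7, 1.0, -0.6]
opening: 0.738
t 29.6 pos [ 634.52 -360.12   16.75] F [-0.68  0.98 -0.62] open 0.7383746336953234
 turn [0.15 0.05 0.18]  shift_now cm [-0.1   0.3  -0.09]  shift_after cm [-0.1   0.3  -0.09]
[-0.08 -0.05  0.03]
```

View pics/sd19_c.png

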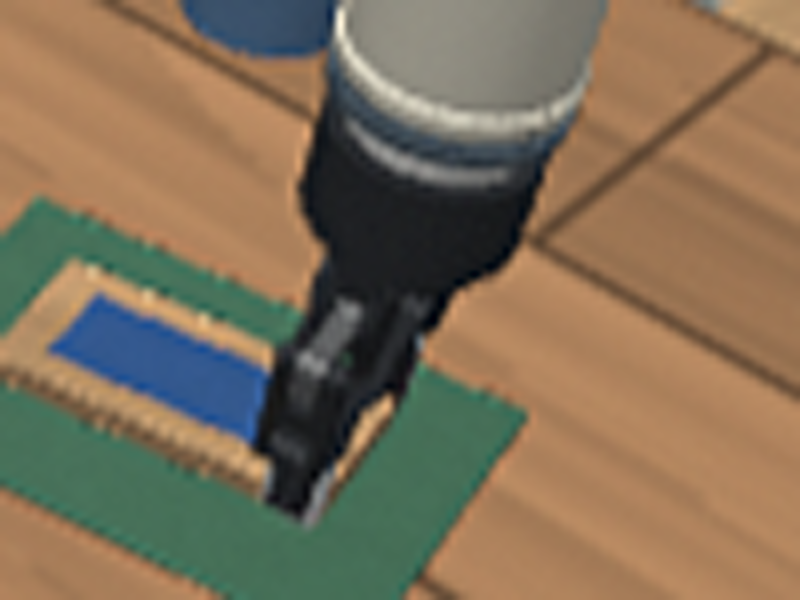

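```bash
python3 -m crank '[[0,0,0,0,0.15,0,-1],[0,0,0,0,0.1,0,-1],[0,0,0,0,0.1,0,-1],[0,0,0,0,0,0,-1],[0,0,0,0,0,0,-1],[0,0,0,0,0,0,-1],[0,0,0,0,0,0,-1],[0,0,0,0,0,0,-1],[0,0,0,0,0,0,-1],[0,0,0,0,0,0,-1]]'
python3 - <<'E'
from h import *
go([633.7,-361,13.7],101,4); print(r.sense()['wrist_torque'])
E
```

```text
clock: 30.48
eef_pos: [634.8, -360.2, 13.8]
tcp_rot: [-1.504, -0.004, 0.193]
contact_force: [0.4, -0.5, 0.4]
opening: 0.746
t 30.4833 pos [ 634.76 -360.21   13.75] F [ 0.38 -0.47  0.38] open 0.7457242035097625
 turn [0.18 0.05 0.21]  shift_now cm [-0.12  0.   -0.06]  shift_after cm [-0.12  0.   -0.06]
[0.06 0.1  0.09]
```

```bash
python3 -m crank '[[0,0,0,0,0.1,0,-1],[0,0,0,0,0.1,0,-1],[0,0,0,0,0.1,0,-1],[0,0,0,0,0,0,-1],[0,0,0,0,0,0,-1],[0,0,0,0,0,0,-1],[0,0,0,0,0,0,-1],[0,0,0,0,0,0,-1],[0,0,0,0,0,0,-1],[0,0,0,0,0,0,-1]]'
python3 - <<'E'
from h import *
go([633.7,-361,13.7],101,4); print(r.sense()['wrist_torque'])
shot('side','sd20',(330,190,430,265),8)
E
```

```text
clock: 31.32
eef_pos: [634.9, -360.2, 13.4]
tcp_rot: [-1.504, -0.004, 0.193]
contact_force: [-1.1, -0.2, 1.7]
opening: 0.74
t 31.3167 pos [ 634.85 -360.24   13.36] F [-1.07 -0.23  1.65] open 0.7404654370674143
 turn [0.19 0.07 0.2 ]  shift_now cm [-0.13 -0.04 -0.05]  shift_after cm [-0.13 -0.04 -0.05]
[0.13 0.26 0.05]
```

View pics/sd20_c.png

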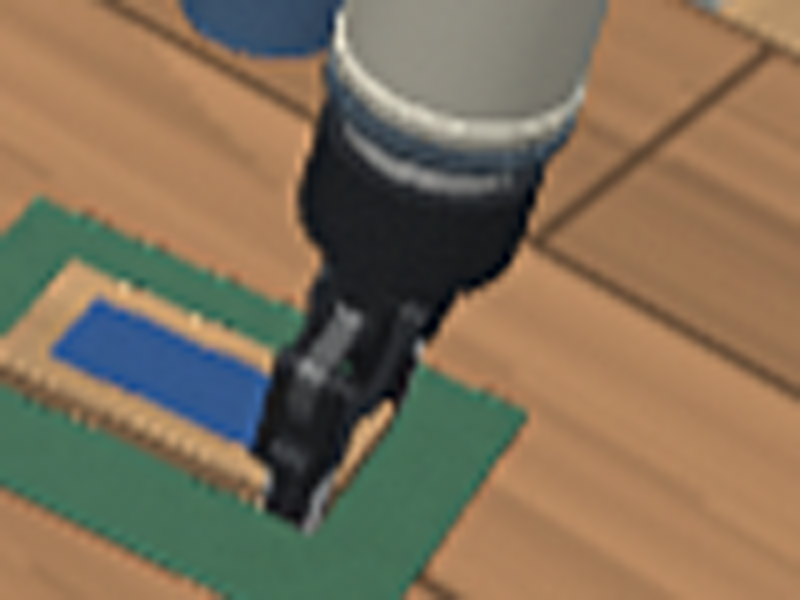

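```bash
python3 -m crank '[[0,0,0,0,0,0,0.55],[0,0,0,0,0,0,0.6],[0,0,0,0,0,0,0.7],[0,0,0,0,0,0,0.9],[0,0,0,0,0,0,1],[0,0,0,0,0,0,1],[0,0,0,0,0,0,1],[0,0,0,0,-0.5,0,1],[0,0,0,0,-1,0,1],[0,0,0,0,-2,0,1]]'
python3 -m crank '[[0,0,0,0,-2.5,0,1],[0,0,0,0,-3,0,1],[0,0,0,0,-3,0,1],[0,0,0,0,-3,0,1],[0,0,0,0,-3,-1,1],[0,0,0,0,-3,-2,1],[0,0,0,0,-1,-1,1],[0,0,0,0,0,0,1],[0,0,0,0,0,0,1],[0,0,0,0,0,0,1]]'
python3 - <<'E'
from h import *
shot('scene','sc21',(130,110,390,330),3); shot('wrist','w21'); shot('side','sd21',(180,80,440,280),3); print(r.sense()['eef_pos'],r.sense()['clock'])
E
```

```text
clock: 32.2
eef_pos: [632.8, -360.8, 45.1]
tcp_rot: [-1.499, 0.001, 0.193]
contact_force: [-0.6, -0.3, -0.0]
opening: 1.001
clock: 33.03
eef_pos: [643.9, -414.9, 249.5]
tcp_rot: [-1.507, -0.006, 0.193]
contact_force: [0.4, 0.8, -0.8]
opening: 1.0
[ 643.54 -414.14  248.07] 33.1833
```

View pics/sc21_c.png

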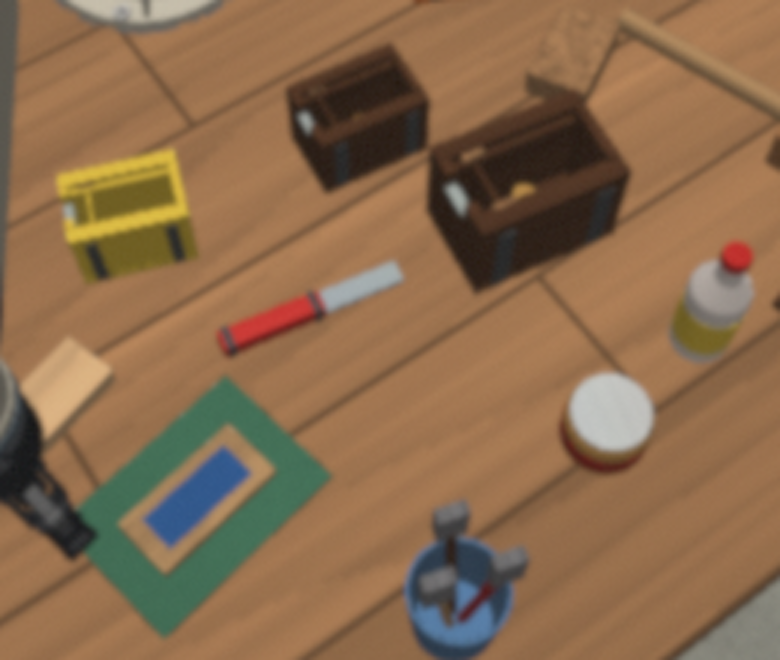

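View pics/sd21_c.png

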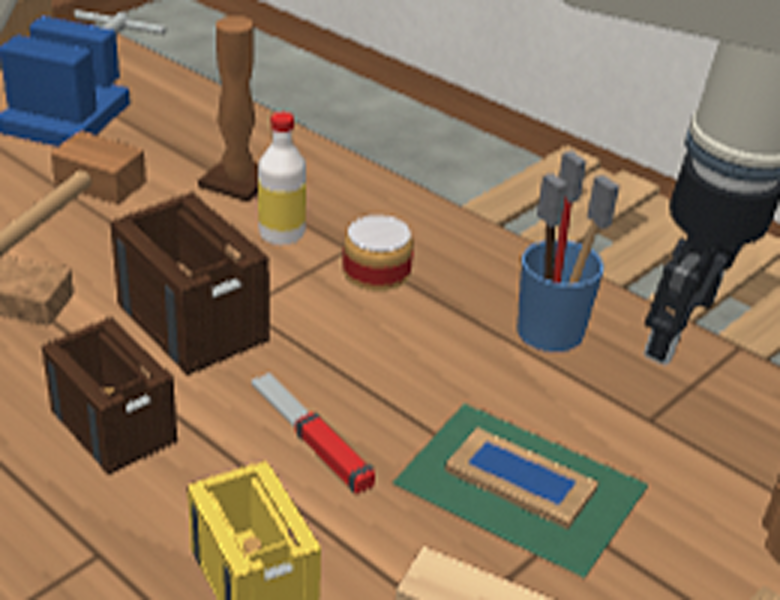

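View pics/w21.png

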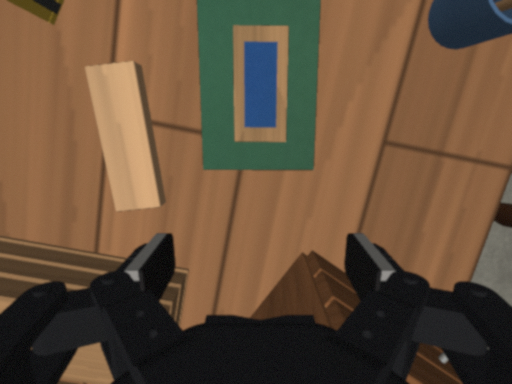

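```bash
python3 - <<'E'
from h import *
def L(u,v,z): return pt('wrist',u,v,z,M)
M=np.load('pics/w21.npy')
print('lid c',np.mean([L(235,26,16),L(288,26,16),L(286.5,142,16),L(233.5,142,16)],axis=0),'mat near',L(203,169,4),L(315,169,4))
order.sign_off()
E
```

```text
lid c [ 624.2  -302.89   16.  ] mat near [ 568.3  -419.81    4.  ] [ 716.12 -390.84    4.  ]
the job is handed in; nothing more can be done
```

The job is done and handed in at about 33 s on the robot's clock, against the 67 s limit. No verdict came back.

- **Prising:** I gripped the red bar and slid its blade level into the notch until it met the stop. I then levered it about 31° on the steel edge. The lid's notch end came up and stayed ajar once I eased the bar off.
- **Bar:** I drew it out level and set it down on the bench in front of the box, where the last pictures show it lying.
- **Lid:** I pinched it across its width, lifted it clear and lowered it onto the mat. Before letting go I pressed down slightly and it would go no lower, so it was resting on the mat.

**Last checks:**
- **Placing:** the lid lies flat with the blue face up. Its measured centre is (624, -303) mm, against an estimated mat centre of about (623, -304) mm.
- **Bystanders:** by eye, the glue bottle and wax tin had not moved in the pictures.
- **Contact:** the gripper was open and clear of everything. The readings I took at the end of each move showed no outside force above about 7 N; I did not read the force during the moves.

**One disagreement:** the side camera placed the box and mat about 10 mm off in y from the other two cameras. I relied on the wrist and scene cameras, and the blade meeting the stop agreed with them to about 1 mm.

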